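Stack a flow cell and set its pump

TASK

Press the spray cap on the bottle fully down and let it come up again, then thread all the white spacer frames that lie on the bench over the two pins of the cell, flat on one another, and last the end plate with its handle on top. Then set the pump controller: left dial to four pips, right dial to two pips. Leave the petri dish where it is.

Things in the scene. Friction and masses are not known exactly. Their poses are not given: they have to be found in the camera images.
- frame1_c (a point): Spacer frame: a flat white plastic frame 120 mm (its x) by 56 mm (its y), 10 mm thick, with a rectangular window 60 x 36 mm and a round hole at each end. Its holes are 14 mm across, 46 mm either side of its middle along its x; the pins are 10 mm. The point is its centre, half-way up (5 mm above its underside); z is up. All frames are alike and may be turned end for end. It starts flat on the bench. About 0.1 kg. Two to four frames are present in a run; the others are absent.
- frame2_c (a point): Another spacer frame, same as frame1 (its centre, half-way up); may be absent.
- frame3_c (a point): Another spacer frame, same as frame1 (its centre, half-way up); may be absent.
- frame4_c (a point): Another spacer frame, same as frame1 (its centre, half-way up); may be absent.
- endplate_grip (a point): End plate: aluminium plate 120 mm (its x) by 56 mm (its y), 14 mm thick, with the same two 14 mm holes as the frames (46 mm either side of the middle along x) and an upright grey handle on its middle, 56 mm along x, 14 mm wide, 30 mm high. The point is 20 mm up the handle, i.e. 34 mm above the plate's underside, 10 mm below the handle's top; z is up. About 0.3 kg; it may be turned end for end. Starts flat on the bench.
- cell_seat (a point): The cell, fixed to the bench: an aluminium base block 150 x 70 x 20 mm with two upright steel pins, 10 mm thick, 62 mm tall above the base, their top 8 mm tapering to a blunt point. The point is the middle of the base's top face (20 mm above the bench); the pins stand 46 mm either side of it along its x; z is up.
- cap_top (a point): Middle of the flat top (34 mm across) of the sprung grey spray cap on the white bottle behind the cell; bottle fixed to the bench, cap top 121 mm above it when up; the small nozzle points along its -x, to the cell. z is up.
- cap (a joint): Travel of the spray cap: 0 up, 0.012 m fully down; a spring pushes back with 2 N at the top, 8 N fully down, and lifts it when let go.
- dial_left (a joint): Left dial (as the robot sees it, the one to +y) of the pump controller, a white box 100 x 190 x 58 mm fixed to the bench. Angle in rad, growing clockwise seen from above: 0 points at the one-pip mark, 0.7 at two pips, 1.4 at three, 2.1 at four, 2.8 at five; the three-pip mark lies on the far side, away from the robot. The white line on the bar is the pointer. It turns lightly from -0.05 to 2.9 and stays where it is left.
- dial_right (a joint): Right dial (to -y) of the same controller, with the same marks and angles.
- dial_left_grip (a point): Grip point of the left dial, on its upright axis: a bar 46 mm along its x (x points the way the white pointer line does and turns with the dial), 14 mm wide, 26 mm high on a disc 46 mm across, 81 mm above the bench; the bar spans 14 mm below to 12 mm above this point. z is up.
- dial_right_grip (a point): The same point of the right dial, 96 mm from the left one.
- dish_c (a point): Middle of a closed petri dish, 84 mm across, 16 mm high, among the frames: not to be disturbed.
There are look-alikes about, which are no part of the job. What is shaped like the part that bears frame2_c but black or purple is not meant.

How it is judged:
On the way, in this order (a step that is already met when the one before it is completed fails the run):
1. the spray cap is pressed fully down (at least 10 of its 12 mm) (value of joint cap above 0.01 m), for 0.1 s.
2. the spray cap is up again, with no frame or end plate on the cell (value of joint cap below 0.003 m and horizontal distance between each of frame1_c, frame2_c, frame3_c, frame4_c, endplate_grip and cell_seat above 0.03 m), for 0.1 s.
3. every frame present is flat on the pins, the end plate not yet on the cell (horizontal distance between each of frame1_c, frame2_c, frame3_c, frame4_c and cell_seat below 0.005 m and z of each of frame1_c, frame2_c, frame3_c, frame4_c in the frame of cell_seat below 0.04 m and angle between each of frame1_c, frame2_c, frame3_c, frame4_c's own z axis and vertical below 0.05 rad and angle between the x axis of each of frame1_c, frame2_c, frame3_c, frame4_c and the x axis of cell_seat, either way round below 0.09 rad and horizontal distance between endplate_grip and cell_seat above 0.03 m), for 0.2 s.
4. the end plate is flat on the pins, on top of the frames (horizontal distance between each of frame1_c, frame2_c, frame3_c, frame4_c, endplate_grip and cell_seat below 0.005 m and z of each of frame1_c, frame2_c, frame3_c, frame4_c in the frame of cell_seat below 0.04 m and angle between each of frame1_c, frame2_c, frame3_c, frame4_c, endplate_grip's own z axis and vertical below 0.05 rad and angle between the x axis of each of frame1_c, frame2_c, frame3_c, frame4_c, endplate_grip and the x axis of cell_seat, either way round below 0.09 rad and z of endplate_grip in the frame of cell_seat below 0.078 m and z of endplate_grip in the frame of frame1_c above 0.025 m and z of endplate_grip in the frame of frame2_c above 0.025 m and z of endplate_grip in the frame of frame3_c above 0.025 m and z of endplate_grip in the frame of frame4_c above 0.025 m), for 0.2 s.
5. left dial at four pips, right dial at two (value of joint dial_left between 1.9 and 2.3 rad and value of joint dial_right between 0.5 and 0.9 rad), for 0.2 s.
At the end, for the whole second after the job is handed in: Every frame present and above them the end plate lie flat (within 0.05 rad) on the cell's pins, centred within 5 mm and squared within 0.09 rad, at rest; left dial at 2.1 and right dial at 0.7, each within 0.2 rad; spray cap up (all of step 4 and all of step 5 and linear speed of each of frame1, frame2, frame3, frame4, endplate below 0.02 m/s and value of joint cap below 0.003 m); the robot touches nothing.
It fails at once if the petri dish is pushed more than 5 cm (distance of dish_c from where it was at the start of the episode above 0.05 m).
Of frame1, frame2, frame3, frame4 only 2 to 4 are there at a start; the rules pass over those that are not, and their reading is None.
At some moment in a run one of frame1, frame2, frame3, frame4, endplate may be knocked a few centimetres aside while the robot is not near it.
It also fails if it takes over 210 s, if anything falls off the work surface, if the arm or the gripper's body presses on something with over 40 N, if the wrist force passes 120 N, or if a joint passes its speed limit or range.

ROBOT

A 7-joint arm with a two-finger parallel gripper is mounted at the origin on the work surface. World frame = base frame: x ahead of the robot, y to its left, z up, the work surface at z = 0. Lengths are in m, angles in rad, forces in N, time in s.
With the tool pointing down it reaches from about 0.425 to 0.825 m from the base axis. Payload 3.6 kg.
Tool frame: the origin (TCP) lies on the front face of the gripper's body, between the roots of the fingers; the fingertips stand 84 mm ahead of it and the grasp point (between the pads) lies 65 mm ahead of it; z points along the fingers, y is the line along which they close (so a half turn about z gives the same grasp; the last joint's range is limited). The gripper opens to 93 mm and grips with 3 to 60 N. Pads are 15 mm wide; open, the fingers measure 128 mm over their backs; the gripper's body (75 mm by 188 mm) begins 65 mm behind the grasp point.
Start: joints at [1.202, 0.615, -0.013, 1.423, 0.008, 1.103, -0.04], TCP at [0.218, -0.612, 0.303] pointing down, gripper open.
Joint ranges: [-3.12, 3.12], [-0.3, 2.06], [-1.34, 1.32], [0.26, 2.42], [-1.36, 4.5], [0.01, 1.98], [-2.84, 2.84]. Speed limits (rad/s): [2.79, 2.79, 3.14, 3.14, 3.14, 3.14, 3.14].

INTERFACE

Orientations are given as [roll, pitch, yaw] about the fixed x, y, z axes, in that order (R = Rz(yaw) Ry(pitch) Rx(roll)).
In Python, from cell import env gives the robot as it stands.
- The arm moves only by the tool arm_command, never from a script. Its argument "rows" is a list that holds one entry, the list of rows, each a list of 7 numbers: the turn, a rotation vector about the tool's x, y, z in rad, then the shift along the tool's x, y, z in mm, then the opening, from 0 (shut) to 1 (fully open). A call has 1 to 5 rows; each row shifts and turns the commanded pose from where the row before left it, along the tool's axes as they then stand; what a row does not reach is not made up. A row lasts 1/10 s, in which the tool goes at most 50 mm and 8.59 degrees, less where a joint would pass 70% of its speed; a pose out of reach is approached as far as the arm can. A call with a gripper value outside its range is refused whole. The fingers move at their own pace and stop on an object; "squeeze" is the grip in N (left out, the last holds). Time passes only in rows, so rows that do not move let the fingers close. It gives the time, the measured TCP pose, the force, the opening and the grip force at its end, in the units of the state.
- env.state(): the state, without advancing time (a new reading comes with each control period).
- env.camera(name): name is "scene" or "top"; returns a dict with "frame" (400x640x3 uint8, red, green, blue), "mtx" (3x3 intrinsics, pixels), "R" (3x3) and "t" (3): a world point X has camera coordinates R X + t. Camera axes: x right, y down, z forward; pixel columns grow to the right and rows downward; lengths in m; the calibration is good to about 2 mm. A picture is of the moment at which its call begins. There is no depth.
- env.job_done(): hands the job in; it is judged then, once.
Trained networks look in a picture, given as the dict that the camera call returned (one of the last four; its "shot" number tells which), for a name from the list of things; names that differ only in an ending like _2 or _b are one class to them, and where a whole thing is asked for, a point or a joint stands for the part that bears it (a point fixed in the world has none). Each returns a list of dicts, best first, with "p" (0 to 1); they miss things now and then, are a little off and sometimes report something else, mostly with a low value. They report only what shows in the picture. A call takes as long as a camera call. They do not tell look-alikes from the thing itself.
- env.masks_of(name, picture): "pixels" (400x640 bool, what is visible of it) and "point" ([column, row] in pixels, amid what is visible of it).
The state is a dict: "clock": time; "q": joint angles; "dq": joint speeds; "joint_efforts": joint torques, N m; "tcp_pos": TCP position; "tcp_rot": TCP orientation; "contact_force": force on the tool from outside, world axes, zero at the start; "moment": the same for the moment, N m; "gripper_width": opening from 0.0 (shut) to 1.0 (fully open); "finger_force": force on a finger pad.
Only numpy, scipy, OpenCV 4.12 (cv2) and the standard library are available. Lean on these libraries where they do the work, as an engineer would, in place of code of your own. Each camera call takes 0.05 s, during which the arm holds its last target. There are 200 camera calls.

## Working session

There is one attempt and no reset: what is moved stays moved. The work goes in short steps, Python scripts to look and compute and a tool call to move; the robot and the scene stay as the last step left them, time stands still between calls to the robot, and variables do not carry over. Pictures are saved under pics/ and viewed, at most 14 in all, crops included, and the job is handed in when it is done.

Besides the shell and the picture viewer there is one more tool, called after "Call:" by a JSON object that holds its "name" and its "arguments". arm_command: Moves the arm, as the interface text tells. Its arguments: {"type":"object","properties":{"rows":{"type":"array"},"squeeze":{"type":"number"}},"required":["rows"]}

```bash
ls; mkdir -p pics; cat > h.py <<'E'
import numpy as np, cv2
from cell import env
def ray(pic,uv):
    K,R,t=map(np.asarray,(pic["mtx"],pic["R"],pic["t"]))
    d=R.T@np.linalg.solve(K,[uv[0],uv[1],1.]); return -R.T@t,d
def atz(pic,uv,z):
    c,d=ray(pic,uv); return c+d*(z-c[2])/d[2]
def proj(pic,X):
    x=pic["R"]@np.asarray(X)+pic["t"]; p=pic["mtx"]@x; return p[:2]/p[2]
def tri(p1,u1,p2,u2):
    P=[np.asarray(p["mtx"])@np.c_[p["R"],p["t"]] for p in(p1,p2)]
    X=cv2.triangulatePoints(P[0],P[1],np.float64(u1).reshape(2,1),np.float64(u2).reshape(2,1))[:,0]
    return X[:3]/X[3]
def save(pic,n,crop=None,s=1):
    f=pic["frame"][:,:,::-1]
    if crop: f=f[crop[1]:crop[3],crop[0]:crop[2]]
    cv2.imwrite("pics/"+n,cv2.resize(f,None,fx=s,fy=s,interpolation=cv2.INTER_CUBIC))
E
python3 - <<'E'
from h import *
for n in("top","scene"):
    p=env.camera(n); save(p,n+"0.png")
    print(n,-np.asarray(p["R"]).T@p["t"],np.round(p["R"],3).tolist(),p["mtx"][0][0])
    for k in["frame1_c","endplate_grip","cap_top","dial_left_grip","dish_c"]:
        for m in env.masks_of(k,p):
            a=m["pixels"]; r=cv2.minAreaRect(np.argwhere(a)[:,::-1].astype(np.float32))
            print(k,round(m["p"],2),np.round(m["point"]),a.sum(),np.round(np.r_[r[0],r[1],r[2]]))
print(env.state())
E
```

```text
pics
top [0.41410807 0.005345   1.51685402] [[-0.008, -1.0, 0.004], [-0.996, 0.007, -0.085], [0.085, -0.005, -0.996]] 473.6704562210122
frame1_c 0.8 [413. 257.] 537 [422. 256.  20.  38.  11.]
frame1_c 0.48 [382. 228.] 553 [385. 227.  25.  26.  45.]
endplate_grip 0.82 [438. 209.] 623 [439. 206.  18.  36.   5.]
cap_top 0.47 [322. 166.] 112 [323. 165.  11.  12.  37.]
dial_left_grip 0.55 [250. 175.] 188 [250. 174.  14.  14.  90.]
dish_c 0.95 [383. 228.] 538 [385. 227.  25.  25.  45.]
dish_c 0.61 [281. 176.] 182 [281. 177.  14.  14.  27.]
dish_c 0.29 [208. 209.] 471 [213. 208.  18.  38.  13.]
scene [ 1.20375215 -0.65554236  0.87437428] [[0.677, 0.736, 0.017], [0.477, -0.421, -0.771], [-0.56, 0.53, -0.636]] 393.51196613013883
frame1_c 0.58 [230. 248.] 398 [224. 242.  30.  19.  63.]
endplate_grip 0.91 [239. 283.] 828 [237. 284.  38.  23.  59.]
cap_top 0.32 [406. 192.] 175 [405. 192.  12.  14.  90.]
dial_left_grip 0.59 [408. 189.] 127 [405. 192.  10.  12.  90.]
dish_c 0.87 [274. 240.] 512 [272. 240.  21.  27.  90.]
{'clock': 0.6, 'q': array([ 1.20252299,  0.61489826, -0.01261725,  1.42339416,  0.00812429,
        1.1034134 , -0.04040948]), 'dq': array([-1.81529645e-05,  1.91707914e-04, -4.99503573e-04,  7.73562970e-04,
       -3.34201737e-04,  3.72811910e-04,  5.55623406e-04]), 'joint_efforts': array([-6.39141808e-05, -4.58556640e+01,  2.08863853e-01, -1.65949023e+01,
       -6.10755058e-02,  1.33268663e-02,  3.75695242e-05]), 'tcp_pos': array([ 0.21786756, -0.61237308,  0.30274325]), 'tcp_rot': array([-3.14152938e+00, -2.31979290e-05,  3.41831140e-01]), 'contact_force': array([ 0.20794293, -0.28222339,  0.64618582]), 'moment': array([-0.01611633,  0.02461418,  0.00521179]), 'finger_force': 0.0, 'gripper_width': 1.0005167673903954}
```

```bash
python3 - <<'E'
import cv2
a=cv2.imread("pics/top0.png")[130:310,180:480]; cv2.imwrite("pics/topc.png",cv2.resize(a,None,fx=2.66,fy=2.66,interpolation=cv2.INTER_CUBIC))
a=cv2.imread("pics/scene0.png"); cv2.imwrite("pics/scenec.png",cv2.resize(a[100:350,150:480],None,fx=2.4,fy=2.4,interpolation=cv2.INTER_CUBIC))
E
```

```text
(no output)
```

View pics/topc.png

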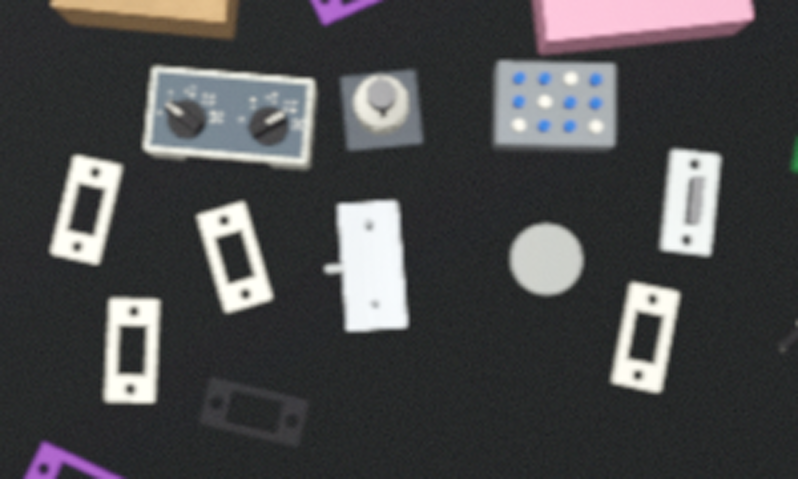

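View pics/scenec.png

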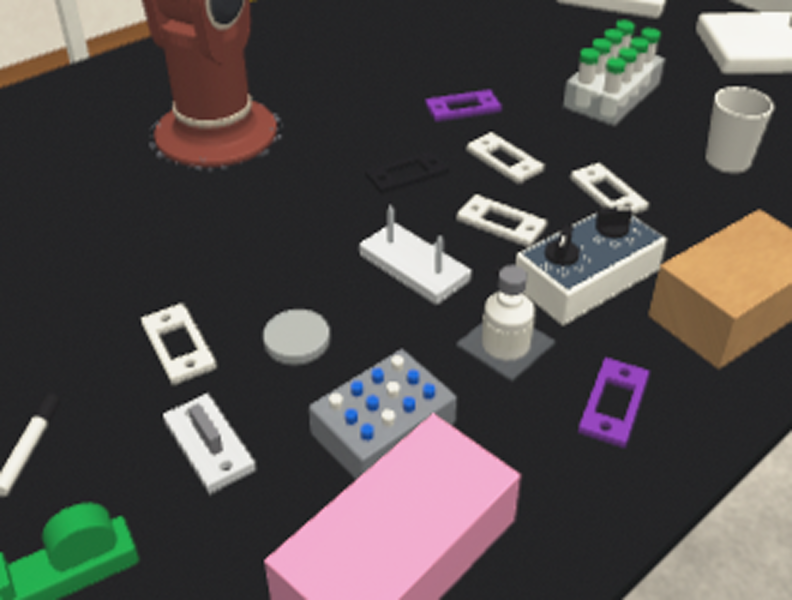

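```bash
cat >> h.py <<'E'
from scipy.optimize import minimize
def box(pic,c,yaw,lx,ly,z0,z1):
    R=np.array([[np.cos(yaw),-np.sin(yaw)],[np.sin(yaw),np.cos(yaw)]])
    P=[np.r_[np.asarray(c)[:2]+R@[sx*lx/2,sy*ly/2],z] for sx in(-1,1) for sy in(-1,1) for z in(z0,z1)]
    return np.array([proj(pic,p) for p in P])
def fit(pic,seed,z0=0.,h=.010,lx=.12,ly=.056,win=True,yaw0=0.,S=8,bright=None):
    "pose (x,y,yaw) of a white box-like part from its silhouette; win: cut-out 60x36"
    g=pic["frame"].min(2).astype(float); u0=proj(pic,[*seed,z0+h]).astype(int)
    o=u0-36; o=np.maximum(o,0); sub=g[o[1]:o[1]+72,o[0]:o[0]+72]
    hi=bright or np.percentile(sub[26:46,20:52],97) ; lo=35.
    obs=np.clip((sub-lo)/(hi-lo),0,1)
    def ren(v):
        im=np.zeros((sub.shape[0]*S,sub.shape[1]*S),np.uint8)
        q=lambda P:np.int32(np.round((cv2.convexHull(np.float32(P))[:,0]-o+.5)*S))
        cv2.fillConvexPoly(im,q(box(pic,v[:2],v[2],lx,ly,z0,z0+h)),255)
        if win:
            a=np.zeros_like(im);b=np.zeros_like(im)
            cv2.fillConvexPoly(a,q(box(pic,v[:2],v[2],.06,.036,z0+h,z0+h)),255)
            cv2.fillConvexPoly(b,q(box(pic,v[:2],v[2],.06,.036,z0,z0)),255); im[(a&b)>0]=0
        return cv2.GaussianBlur(cv2.resize(im,(sub.shape[1],sub.shape[0]),interpolation=cv2.INTER_AREA)/255.,(0,0),.7)
    m0=cv2.dilate((ren([*seed,yaw0])>.05).astype(np.uint8),np.ones((13,13)))
    def cost(v): 
        return (((ren(v)-obs)**2)*m0).sum()
    best=None
    for dy in(-.12,0,.12):
        r=minimize(cost,[*seed,yaw0+dy],method="Nelder-Mead",options=dict(initial_simplex=np.array([[*seed,yaw0+dy]]*4)+np.vstack([np.zeros(3),np.diag([.008,.008,.1])]),xatol=1e-4,fatol=1e-3))
        if best is None or r.fun<best.fun: best=r
    return best.x,best.fun
def seeds(pic,z=.01):
    g=(pic["frame"].min(2)>150).astype(np.uint8); g=cv2.morphologyEx(g,cv2.MORPH_CLOSE,np.ones((13,13)))
    n,l,s,c=cv2.connectedComponentsWithStats(g); out=[]
    for i in range(1,n):
        if 250<s[i,4]<2500:
            r=cv2.minAreaRect(np.argwhere(l==i)[:,::-1].astype(np.float32)); (w,h)=r[1]; 
            b=cv2.boxPoints(r); e=[b[1]-b[0],b[2]-b[1]]; e=max(e,key=np.linalg.norm)
            A,B=atz(pic,c[i],z),atz(pic,c[i]+e,z); d=B-A; yaw=np.arctan2(d[1],d[0]); yaw=(yaw+np.pi/2)%np.pi-np.pi/2
            out.append((np.round(c[i]),s[i,4],sorted((w,h)),atz(pic,r[0],z)[:2],yaw))
    return out
E
python3 - <<'E'
from h import *
p=env.camera("top"); s=env.camera("scene")
for c,a,wh,X,yaw in seeds(p):
    print(c,a,np.round(wh,1),X.round(3),round(yaw,3),end=" ")
    if 15<wh[0]<23 and 30<wh[1]<45: 
        v,f=fit(p,X,yaw0=yaw); print("FRAME",v.round(4),round(f,2),end=" ")
        v2,f=fit(s,v[:2],yaw0=v[2]); print("scene",v2.round(4),round(f,2),end="")
    print()
f=p["frame"]
save(p,"cellx.png",(290,150,350,270),5)
save(s,"cells.png",(290,170,440,260),5)
E
```

```text
[266. 173.] 2032 [33.1 62. ] [0.655 0.189] 1.481 
[323. 168.] 355 [20. 21.] [0.67  0.006] 1.564 
[133. 182.] 542 [29. 30.] [0.631 0.62 ] 1.564 
[439. 206.] 737 [19.2 38.6] [ 0.546 -0.366] -0.133 FRAME [ 0.5467 -0.3672 -0.1302] 116.44 scene [ 0.5401 -0.3624 -0.1245] 104.59
[212. 208.] 733 [18.9 39.2] [0.544 0.359] -0.223 FRAME [ 0.5434  0.3607 -0.2291] 21.68 scene [ 0.538   0.3643 -0.2097] 36.59
[ 34. 239.] 2317 [60.  69.1] [0.452 0.961] 0.889 
[319. 229.] 1147 [28.9 48.6] [0.472 0.027] 0.073 
[268. 226.] 733 [19.  38.7] [0.484 0.181] 0.288 FRAME [0.4847 0.182  0.285 ] 29.14 scene [0.4805 0.1846 0.2757] 38.53
[385. 227.] 549 [25.5 25.5] [ 0.479 -0.192] -0.799 
[422. 256.] 745 [19.1 39.9] [ 0.386 -0.308] -0.216 FRAME [ 0.3853 -0.3086 -0.2175] 23.62 scene [ 0.3821 -0.3062 -0.2127] 15.98
[229. 261.] 749 [19.1 39.3] [0.374 0.303] -0.036 FRAME [ 0.3746  0.3041 -0.0314] 25.11 scene [ 0.3702  0.3072 -0.0293] 7.53
[131. 267.] 1922 [32.6 60.2] [0.36  0.614] -1.373 
[ 36. 354.] 2275 [51.6 92.7] [0.09  0.892] -0.05 
[577. 331.] 408 [26.2 30.7] [ 0.143 -0.777] -0.197
```

View pics/cells.png

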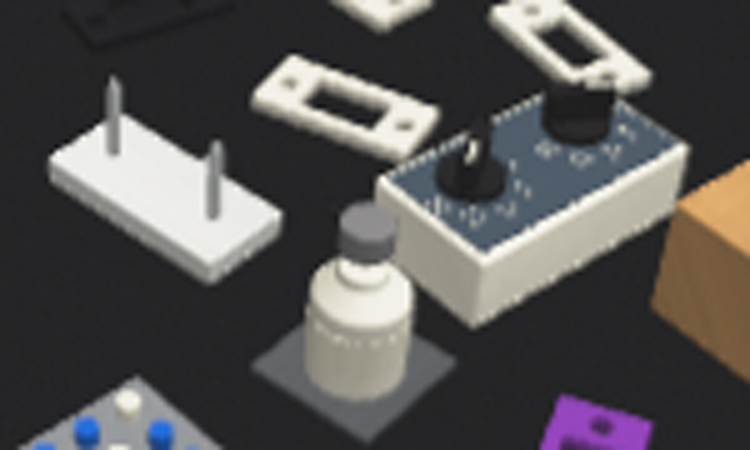

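View pics/cellx.png

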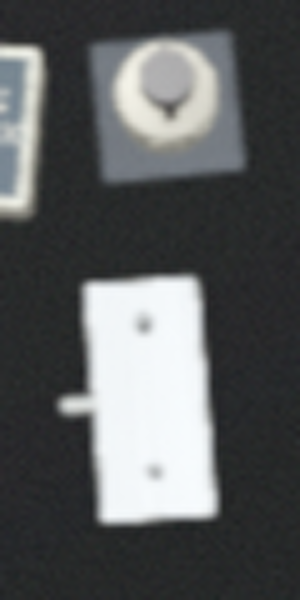

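```bash
python3 - <<'E'
from h import *
p=env.camera("top"); s=env.camera("scene")
for q in(p,s):
    v,f=fit(q,[.472,.027],h=.02,lx=.15,ly=.07,win=False,yaw0=.07); print("cell",v.round(4),round(f,1))
T=lambda x,y:((x+.5)/5-.5+290,(y+.5)/5-.5+150)
S=lambda x,y:((x+.5)/5-.5+290,(y+.5)/5-.5+170)
# pin bases scene, at z .02 ; tips triangulated
for b in((114,155),(214,217)): print("base",atz(s,S(*b),.02).round(4))
for t in((114,78),(217,142)): print("tip scene@.082",atz(s,S(*t),.082).round(4))
for t in((144,322),(154,470)): print("pin top@.05",atz(p,T(*t),.05).round(4))
for n,a,b in(("far tip",(143,318),(217,142)),("near tip",(154,470),(114,78))): print(n,tri(p,T(*a),s,S(*b)).round(4))
print("cap tri",tri(p,T(168,76),s,S(369,222)).round(4), atz(p,T(168,76),.121).round(4),atz(s,S(369,222),.121).round(4))
# dials
for n,a,b in(("L",(186,118),(578,92)),("R",(268,125),(476,142))):
    a=np.array(a)/2.66+[180,130]
    print(n,"top@.08",atz(p,a,.08).round(4),"scene@.08",atz(s,S(*b),.08).round(4),tri(p,a,s,S(*b)).round(4))
cv2.imwrite("pics/dials.png",cv2.resize(np.vstack([cv2.resize(p["frame"][150:200,228:303,::-1],(750,500),interpolation=cv2.INTER_CUBIC)]),None,fx=1,fy=1))
E
```

```text
cell [0.4729 0.0172 0.067 ] 25.9
cell [0.4692 0.0202 0.0784] 47.0
base [0.4267 0.0135 0.02  ]
base [0.5177 0.0209 0.02  ]
tip scene@.082 [0.4232 0.017  0.082 ]
tip scene@.082 [0.5166 0.0224 0.082 ]
pin top@.05 [0.5193 0.0197 0.05  ]
pin top@.05 [0.4277 0.0142 0.05  ]
far tip [0.5192 0.0199 0.0849]
near tip [0.4272 0.0138 0.086 ]
cap tri [0.6613 0.004  0.1215] [0.6611 0.0038 0.121 ] [0.6612 0.0049 0.121 ]
L top@.08 [0.6404 0.2282 0.08  ] scene@.08 [0.6348 0.2385 0.08  ] [0.6399 0.2277 0.0884]
R top@.08 [0.6316 0.1339 0.08  ] scene@.08 [0.6243 0.1482 0.08  ] [0.6312 0.1342 0.0916]
```

View pics/dials.png

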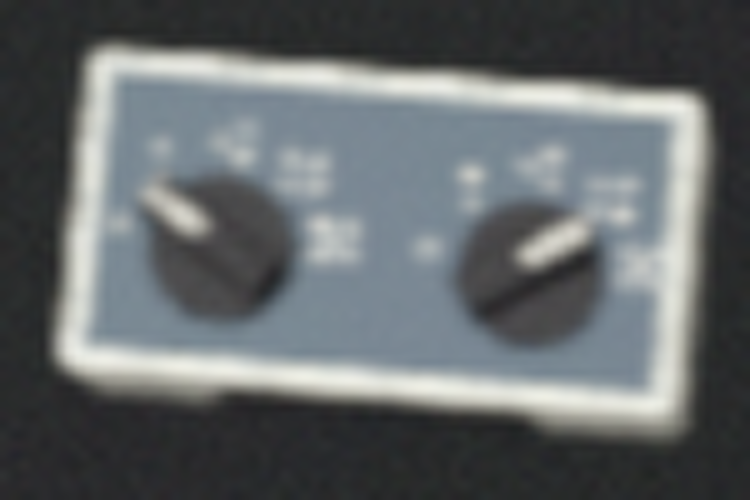

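Call:
{"name": "arm_command", "arguments": {"rows": [[[0,0,0.114,0,0,0,0],[0,0,0.114,0,0,0,0],[0,0,0.114,0,0,0,0],[0,0,0,22,-31,0,0],[0,0,0,22,-31,0,0]]], "squeeze": 15}}

```text
clock: 1.3
tcp_pos: [0.2614, -0.5504, 0.3025]
tcp_rot: [3.141, 0.0, -0.003]
contact_force: [0.9, 0.5, 0.4]
gripper_width: 0.621
finger_force: 0.0
```

Call:
{"name": "arm_command", "arguments": {"rows": [[[0,0,0,22,-31,0,0],[0,0,0,22,-31,0,0],[0,0,0,22,-31,0,0],[0,0,0,22,-31,0,0],[0,0,0,22,-31,0,0]]]}}

```text
clock: 1.8
tcp_pos: [0.3727, -0.3941, 0.3031]
tcp_rot: [3.141, -0.001, -0.0]
contact_force: [0.3, 0.1, -0.0]
gripper_width: 0.19
finger_force: 0.0
```

Call:
{"name": "arm_command", "arguments": {"rows": [[[0,0,0,22,-31,0,0],[0,0,0,22,-31,0,0],[0,0,0,22,-31,0,0],[0,0,0,22,-31,0,0],[0,0,0,22,-31,0,0]]]}}

```text
clock: 2.3
tcp_pos: [0.4828, -0.2391, 0.3031]
tcp_rot: [3.141, -0.001, -0.0]
contact_force: [0.7, -0.5, -0.5]
gripper_width: 0.003
finger_force: 0.0
```

Call:
{"name": "arm_command", "arguments": {"rows": [[[0,0,0,22,-31,0,0],[0,0,0,22,-31,0,0],[0,0,0,22,-31,0,0],[0,0,0,22,-31,0,0],[0,0,0,22,-31,0,0]]]}}

```text
clock: 2.8
tcp_pos: [0.5928, -0.0841, 0.303]
tcp_rot: [3.142, -0.001, -0.0]
contact_force: [1.1, -0.7, 0.4]
gripper_width: 0.003
finger_force: 0.0
```

Call:
{"name": "arm_command", "arguments": {"rows": [[[0,0,0,23,-29.4,0,0],[0,0,0,23,-29.4,0,0],[0,0,0,22,-29.4,0,0],[0,0,0,0,0,45,0],[0,0,0,0,0,45,0]]]}}

```text
clock: 3.3
tcp_pos: [0.6616, 0.0049, 0.2131]
tcp_rot: [-3.141, -0.005, 0.003]
contact_force: [0.5, -0.2, -0.6]
gripper_width: 0.006
finger_force: 0.0
```

Call:
{"name": "arm_command", "arguments": {"rows": [[[0,0,0,0,0,8,0],[0,0,0,0,0,4,0],[0,0,0,0,0,4,0],[0,0,0,0,0,2,0],[0,0,0,0,0,0,0]]]}}

```text
clock: 3.8
tcp_pos: [0.6603, 0.0027, 0.1975]
tcp_rot: [-3.141, -0.002, -0.001]
contact_force: [-3.7, 1.0, 6.4]
gripper_width: 0.005
finger_force: 2.9
```

Call:
{"name": "arm_command", "arguments": {"rows": [[[0,0,0,0,0,2,0],[0,0,0,0,0,2,0],[0,0,0,0,0,0,0],[0,0,0,0,0,0,0]]]}}

```text
clock: 4.2
tcp_pos: [0.6604, 0.0027, 0.1943]
tcp_rot: [-3.141, -0.003, -0.001]
contact_force: [-4.9, 0.6, 6.3]
gripper_width: 0.005
finger_force: 3.7
```

Call:
{"name": "arm_command", "arguments": {"rows": [[[0,0,0,0,0,2,0],[0,0,0,0,0,2,0],[0,0,0,0,0,2,0],[0,0,0,0,0,0,0],[0,0,0,0,0,0,0]]]}}

```text
clock: 4.7
tcp_pos: [0.6604, 0.0026, 0.1932]
tcp_rot: [-3.141, -0.004, -0.001]
contact_force: [-10.9, 1.9, 25.8]
gripper_width: 0.005
finger_force: 13.3
```

Call:
{"name": "arm_command", "arguments": {"rows": [[[0,0,0,0,0,-12,0],[0,0,0,0,0,-20,0],[0,0,0,0,0,-40,0],[0,0,0,0,0,-40,0],[0,0,0,0,0,0,0]]]}}

```text
clock: 5.2
tcp_pos: [0.664, 0.0019, 0.3063]
tcp_rot: [3.141, -0.02, -0.001]
contact_force: [0.7, -0.8, -0.3]
gripper_width: 0.009
finger_force: 0.0
```

```bash
cat >> h.py <<'E'
def go(x,y,z,yaw):
    st=env.state(); a=st["tcp_rot"][2]; d=np.array([x,y])-st["tcp_pos"][:2]
    w=(a-yaw+np.pi)%(2*np.pi)-np.pi
    # turn first, then shift along tool axes of the final yaw
    print("turn",round(w,3),"then shift",round(1e3*(d@[np.cos(yaw),np.sin(yaw)]),1),round(1e3*(d@[np.sin(yaw),-np.cos(yaw)]),1),round(1e3*(st["tcp_pos"][2]-z),1))
E
python3 - <<'E'
from h import *
p=env.camera("top"); s=env.camera("scene")
for q in(p,s):
    v,f=fit(q,[.483,.183],yaw0=.28); print(v.round(4),round(f,1))
m=env.masks_of("cap_top",s); print([(round(a["p"],2),a["point"],a["pixels"].sum()) for a in m])
go(.4826,.1833,.20,.28); save(s,"s1.png")
E
```

```text
[0.485  0.1823 0.2803] 29.4
[0.4802 0.1849 0.29  ] 75.4
[]
turn -0.281 then shift -120.7 -223.1 98.0
```

Call:
{"name": "arm_command", "arguments": {"rows": [[[0,0,-0.094,0,0,0,1],[0,0,-0.094,0,0,0,1],[0,0,-0.093,0,0,0,1],[0,0,0,-20,-37.2,0,1],[0,0,0,-20,-37.2,0,1]]], "squeeze": 20}}

```text
clock: 5.85
tcp_pos: [0.6002, 0.0622, 0.2949]
tcp_rot: [3.142, 0.002, 0.277]
contact_force: [-0.3, 0.8, 0.2]
gripper_width: 0.386
finger_force: 0.0
```

Call:
{"name": "arm_command", "arguments": {"rows": [[[0,0,0,-20,-37.2,0,1],[0,0,0,-20,-37.2,0,1],[0,0,0,-20,-37.2,0,1],[0,0,0,-20,-37.2,0,1],[0,0,0,0,0,48,1]]]}}

```text
clock: 6.35
tcp_pos: [0.4818, 0.1912, 0.2529]
tcp_rot: [-3.136, -0.012, 0.291]
contact_force: [1.5, 0.3, 0.2]
gripper_width: 0.816
finger_force: 0.0
```

Call:
{"name": "arm_command", "arguments": {"rows": [[[0,0,0,0,0,48,1],[0,0,0,0,0,48,1],[0,0,0,0,0,40,1],[0,0,0,0,0,0,1]]]}}

```text
clock: 6.75
tcp_pos: [0.4792, 0.1824, 0.1074]
tcp_rot: [3.14, 0.013, 0.281]
contact_force: [-0.7, -0.8, -0.8]
gripper_width: 0.997
finger_force: 0.0
```

```bash
python3 - <<'E'
from h import *
p=env.camera("top"); s=env.camera("scene")
save(s,"s2.png",(250,130,450,280),4)
go(.4826,.1833,.0855,.283)
E
```

```text
turn -0.002 then shift -0.2 0.4 27.0
```

View pics/s2.png

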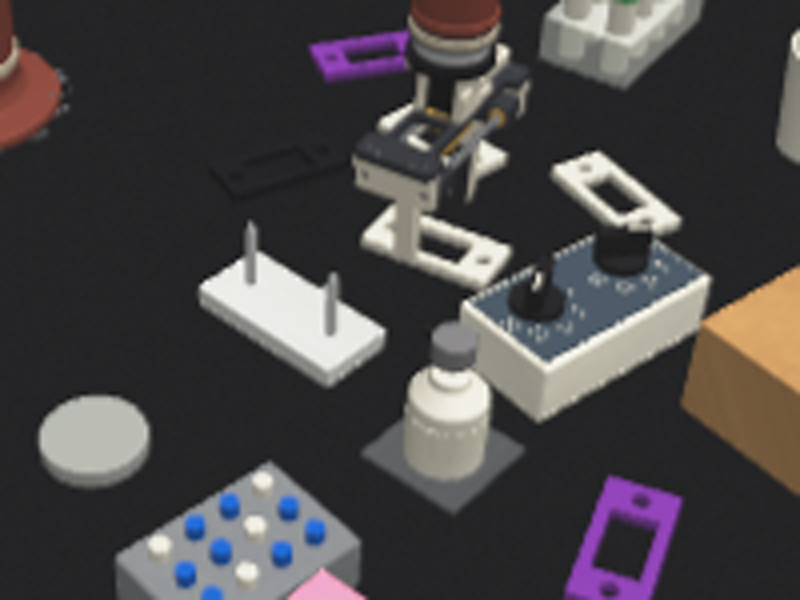

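Call:
{"name": "arm_command", "arguments": {"rows": [[[0,0,0,0,0,14,1],[0,0,0,0,0,12,1],[0,0,0,0,0,0,1],[0,0,0,0,0,0,0.5],[0,0,0,0,0,0,0.5]]]}}

```text
clock: 7.35
tcp_pos: [0.4834, 0.1842, 0.0878]
tcp_rot: [-3.141, -0.002, 0.281]
contact_force: [-0.2, 0.4, 0.5]
gripper_width: 0.879
finger_force: 0.0
```

Call:
{"name": "arm_command", "arguments": {"rows": [[[0,0,0,0,0,0,0.5],[0,0,0,0,0,0,0.5],[0,0,0,0,0,0,0.5],[0,0,0,0,0,0,0.5],[0,0,0,0,0,0,0.5]]]}}

```text
clock: 7.85
tcp_pos: [0.4829, 0.1839, 0.087]
tcp_rot: [3.142, -0.0, 0.281]
contact_force: [-0.3, -0.2, 1.8]
gripper_width: 0.596
finger_force: 20.0
```

Call:
{"name": "arm_command", "arguments": {"rows": [[[0,0,0,0,0,-40,0.5],[0,0,0,0,0,-40,0.5],[0,0,0,0,0,-35,0.5],[0,0,0.105,0,0,0,0.5],[0,0,0.104,0,0,0,0.5]]]}}

```text
clock: 8.35
tcp_pos: [0.4831, 0.184, 0.203]
tcp_rot: [-3.14, -0.002, 0.067]
contact_force: [-0.1, -0.2, -0.7]
gripper_width: 0.597
finger_force: 20.0
```

Call:
{"name": "arm_command", "arguments": {"rows": [[[0,0,0,-6,41,0,0.5],[0,0,0,-6,41,0,0.5],[0,0,0,-6,41,0,0.5],[0,0,0,-6,41,0,0.5],[0,0,0,0,0,0,0.5]]]}}

```text
clock: 8.85
tcp_pos: [0.4695, 0.0114, 0.2014]
tcp_rot: [3.137, 0.003, 0.06]
contact_force: [-0.2, 0.9, -1.6]
gripper_width: 0.599
finger_force: 20.0
```

Call:
{"name": "arm_command", "arguments": {"rows": [[[0,0,0,0,0,10,0.5],[0,0,0,0,0,0,0.5],[0,0,0,0,0,0,0.5]]]}}

```text
clock: 9.15
tcp_pos: [0.4704, 0.0204, 0.1912]
tcp_rot: [-3.141, 0.001, 0.075]
contact_force: [-0.5, 0.0, -1.2]
gripper_width: 0.596
finger_force: 20.0
```

```bash
python3 - <<'E'
from h import *
p=env.camera("top"); s=env.camera("scene"); st=env.state(); z=st["tcp_pos"][2]-.087; print(st["tcp_pos"].round(4),st["tcp_rot"].round(4),z)
a=cv2.resize(p["frame"][190:270,285:355,::-1],None,fx=5,fy=5,interpolation=cv2.INTER_CUBIC)
b=cv2.resize(s["frame"][165:245,280:370,::-1],None,fx=5,fy=5,interpolation=cv2.INTER_CUBIC)
cv2.imwrite("pics/held.png",np.hstack([a,b]))
# predicted hole pixels (bench-fit convention) & pins
for n,q in(("top",p),("scene",s)):
    v,f=fit(q,st["tcp_pos"][:2],z0=z,yaw0=st["tcp_rot"][2]); print(n,v.round(4),round(f,1))
E
```

```text
[0.4707 0.0201 0.1916] [-3.141e+00  2.000e-04  7.470e-02] 0.10459460855880351
top [ 0.4805  0.0277 -0.0201] 532.7
scene [0.4693 0.0211 0.0843] 179.1
```

View pics/held.png

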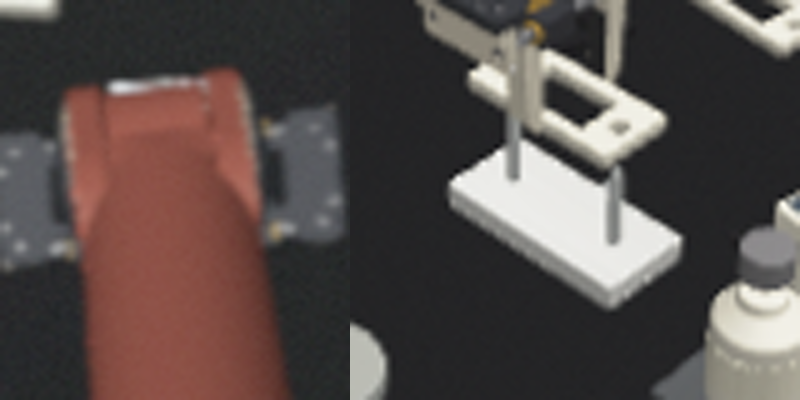

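Call:
{"name": "arm_command", "arguments": {"rows": [[[0,0,0.005,0.5,1.3,0,0.5],[0,0,0,0,0,12,0.5],[0,0,0,0,0,10,0.5],[0,0,0,0,0,6,0.5],[0,0,0,0,0,0,0.5]]]}}

```text
clock: 9.75
tcp_pos: [0.4707, 0.0175, 0.1629]
tcp_rot: [-3.141, 0.002, 0.067]
contact_force: [-1.1, 0.9, -1.4]
gripper_width: 0.6
finger_force: 20.0
```

Call:
{"name": "arm_command", "arguments": {"rows": [[[0,0,0,0,0,4,0.5],[0,0,0,0,0,3,0.5],[0,0,0,0,0,0,0.5]]]}}

```text
clock: 10.05
tcp_pos: [0.4711, 0.0174, 0.1566]
tcp_rot: [-3.141, 0.0, 0.067]
contact_force: [0.0, 0.0, -1.0]
gripper_width: 0.6
finger_force: 20.0
```

Call:
{"name": "arm_command", "arguments": {"rows": [[[0,0,0,0,0,12,0.5],[0,0,0,0,0,12,0.5],[0,0,0,0,0,12,0.5],[0,0,0,0,0,8,0.5],[0,0,0,0,0,0,0.5]]]}}

```text
clock: 10.55
tcp_pos: [0.4708, 0.0174, 0.112]
tcp_rot: [-3.142, 0.002, 0.067]
contact_force: [-0.2, 0.2, 0.4]
gripper_width: 0.603
finger_force: 20.0
```

Call:
{"name": "arm_command", "arguments": {"rows": [[[0,0,0,0,0,3,0.5],[0,0,0,0,0,1.5,0.5],[0,0,0,0,0,0,0.5]]]}}

```text
clock: 10.85
tcp_pos: [0.4714, 0.0174, 0.1085]
tcp_rot: [-3.142, -0.0, 0.067]
contact_force: [-0.4, 0.3, -1.0]
gripper_width: 0.598
finger_force: 20.0
```

Call:
{"name": "arm_command", "arguments": {"rows": [[[0,0,0,0,0,0,1],[0,0,0,0,0,0,1],[0,0,0,0,0,0,1],[0,0,0,0,0,0,1],[0,0,0,0,0,0,1]]]}}

```text
clock: 11.35
tcp_pos: [0.4713, 0.0174, 0.1084]
tcp_rot: [-3.142, -0.0, 0.067]
contact_force: [0.4, 0.3, 0.5]
gripper_width: 0.974
finger_force: 0.0
```

Call:
{"name": "arm_command", "arguments": {"rows": [[[0,0,0,0,0,-30,1],[0,0,0,0,0,-40,1],[0,0,0,0,0,-40,1],[0,0,0,0,0,0,1]]]}}

```text
clock: 11.75
tcp_pos: [0.4739, 0.0176, 0.2228]
tcp_rot: [-3.141, -0.011, 0.067]
contact_force: [0.6, -0.5, 0.4]
gripper_width: 1.0
finger_force: 0.0
```

```bash
cat >> h.py <<'E'
def look(seed,yaw0):
    V=[]
    for n in("top","scene"):
        q=env.camera(n); v,f=fit(q,seed,yaw0=yaw0); print(n,v.round(4),round(f,1)); V.append(v)
    return V
E
python3 - <<'E'
from h import *
look([.5407,.3625],-.22); go(.5407,.3625,.1,-.22)
s=env.camera("scene"); print("stack",fit(s,[.47,.02],z0=.02,yaw0=.07)); save(s,"st1.png",(280,150,380,250),4)
E
```

```text
top [ 0.5434  0.3607 -0.2281] 22.6
scene [ 0.5379  0.3644 -0.2082] 35.8
turn 0.287 then shift -7.7 -351.9 119.0
stack (array([0.48722685, 0.01451389, 0.09207176]), np.float64(215.5845350309848))
```

View pics/st1.png

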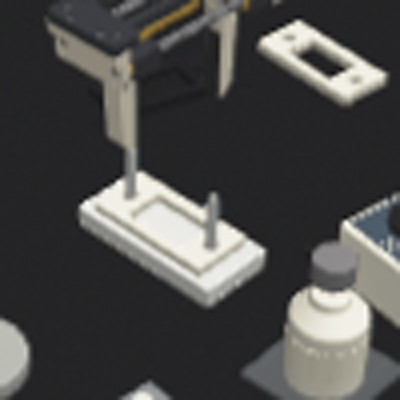

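Call:
{"name": "arm_command", "arguments": {"rows": [[[0,0,0.096,0,0,0,1],[0,0,0.096,0,0,0,1],[0,0,0.095,0,0,0,1],[0,0,0,-1,-39,0,1],[0,0,0,-1,-39,0,1]]]}}

```text
clock: 12.4
tcp_pos: [0.4857, 0.0934, 0.2165]
tcp_rot: [3.139, 0.003, -0.224]
contact_force: [-0.1, 0.4, 0.7]
gripper_width: 0.998
finger_force: 0.0
```

Call:
{"name": "arm_command", "arguments": {"rows": [[[0,0,0,-1,-39,0,1],[0,0,0,-1,-39,0,1],[0,0,0,-1,-39,0,1],[0,0,0,-1,-39,0,1],[0,0,0,-1,-39,0,1]]]}}

```text
clock: 12.9
tcp_pos: [0.5233, 0.2865, 0.2159]
tcp_rot: [3.138, 0.003, -0.22]
contact_force: [0.2, -0.6, -0.3]
gripper_width: 0.998
finger_force: 0.0
```

Call:
{"name": "arm_command", "arguments": {"rows": [[[0,0,0,-1,-39,0,1],[0,0,0,0,-39,0,1],[0,0,0,0,0,40,1],[0,0,0,0,0,40,1],[0,0,0,0,0,0,1]]]}}

```text
clock: 13.4
tcp_pos: [0.5356, 0.3592, 0.1302]
tcp_rot: [3.129, 0.012, -0.22]
contact_force: [-1.4, -0.8, -0.2]
gripper_width: 1.001
finger_force: 0.0
```

```bash
python3 - <<'E'
from h import *
env.camera("top");go(.5407,.3625,.0865,-.22)
E
```

```text
turn -0.0 then shift 2.4 -3.0 47.2
```

Call:
{"name": "arm_command", "arguments": {"rows": [[[0,0,0,1,-1,20,1],[0,0,0,0,0,15,1],[0,0,0,0,0,11,1],[0,0,0,0,0,0,1]]]}}

```text
clock: 13.85
tcp_pos: [0.5406, 0.3618, 0.0912]
tcp_rot: [3.14, 0.002, -0.22]
contact_force: [-0.6, -0.2, -0.3]
gripper_width: 1.0
finger_force: 0.0
```

Call:
{"name": "arm_command", "arguments": {"rows": [[[0,0,0,0,0,0,0.5],[0,0,0,0,0,0,0.5],[0,0,0,0,0,0,0.5],[0,0,0,0,0,0,0.5],[0,0,0,0,0,0,0.5]]]}}

```text
clock: 14.35
tcp_pos: [0.5414, 0.3625, 0.0927]
tcp_rot: [-3.141, -0.0, -0.22]
contact_force: [0.4, -0.3, -0.9]
gripper_width: 0.617
finger_force: 0.0
```

Call:
{"name": "arm_command", "arguments": {"rows": [[[0,0,0,0,0,0,0.5],[0,0,0,0,0,0,0.5]]]}}

```text
clock: 14.55
tcp_pos: [0.5414, 0.3624, 0.0926]
tcp_rot: [-3.141, -0.0, -0.22]
contact_force: [0.4, -0.6, 1.8]
gripper_width: 0.594
finger_force: 20.0
```

Call:
{"name": "arm_command", "arguments": {"rows": [[[0,0,0,0,0,0,0.75],[0,0,0,0,0,0,0.75],[0,0,0,0,0,3,0.75],[0,0,0,0,0,2.5,0.75],[0,0,0,0,0,0,0.75]]]}}

```text
clock: 15.05
tcp_pos: [0.5409, 0.3622, 0.0861]
tcp_rot: [3.141, 0.001, -0.22]
contact_force: [0.2, 0.6, 0.5]
gripper_width: 0.749
finger_force: 0.0
```

Call:
{"name": "arm_command", "arguments": {"rows": [[[0,0,0,0,0,0,0.5],[0,0,0,0,0,0,0.5],[0,0,0,0,0,0,0.5],[0,0,0,0,0,0,0.5]]]}}

```text
clock: 15.45
tcp_pos: [0.5413, 0.3624, 0.0868]
tcp_rot: [-3.141, -0.0, -0.22]
contact_force: [-0.0, -0.0, -0.3]
gripper_width: 0.598
finger_force: 20.0
```

Call:
{"name": "arm_command", "arguments": {"rows": [[[0,0,0,0,0,-40,0.5],[0,0,0,0,0,-40,0.5],[0,0,0,0,0,-36,0.5],[0,0,0,0,0,0,0.5],[0,0,0,0,0,0,0.5]]]}}

```text
clock: 15.95
tcp_pos: [0.5412, 0.3624, 0.2034]
tcp_rot: [-3.141, -0.001, -0.22]
contact_force: [-0.7, -0.4, -1.5]
gripper_width: 0.597
finger_force: 20.0
```

```bash
python3 - <<'E'
from h import *
go(.4713,.0178,.20,.067)
E
```

```text
turn -0.287 then shift -92.8 339.1 3.4
```

Call:
{"name": "arm_command", "arguments": {"rows": [[[0,0,-0.096,0,0,0,0.5],[0,0,-0.096,0,0,0,0.5],[0,0,-0.095,0,0,0,0.5],[0,0,0,-10.3,37.7,0,0.5],[0,0,0,-10.3,37.7,0,0.5]]]}}

```text
clock: 16.45
tcp_pos: [0.524, 0.2855, 0.2001]
tcp_rot: [3.14, 0.004, 0.07]
contact_force: [0.9, -0.3, -1.4]
gripper_width: 0.598
finger_force: 20.0
```

Call:
{"name": "arm_command", "arguments": {"rows": [[[0,0,0,-10.3,37.7,0,0.5],[0,0,0,-10.3,37.7,0,0.5],[0,0,0,-10.3,37.7,0,0.5],[0,0,0,-10.3,37.7,0,0.5],[0,0,0,-10.3,37.7,0,0.5]]]}}

```text
clock: 16.95
tcp_pos: [0.4852, 0.0926, 0.201]
tcp_rot: [3.141, 0.004, 0.067]
contact_force: [0.8, 0.4, -1.8]
gripper_width: 0.599
finger_force: 20.0
```

Call:
{"name": "arm_command", "arguments": {"rows": [[[0,0,0,-10.3,37.7,0,0.5],[0,0,0,-10.3,37.7,0,0.5],[0,0,0,0,0,12,0.5],[0,0,0,0,0,0,0.5],[0,0,0,0,0,0,0.5]]]}}

```text
clock: 17.45
tcp_pos: [0.4708, 0.0184, 0.1898]
tcp_rot: [-3.141, 0.003, 0.068]
contact_force: [-0.0, -0.7, -1.3]
gripper_width: 0.6
finger_force: 20.0
```

```bash
python3 - <<'E'
from h import *
s=env.camera("scene"); st=env.state(); z=st["tcp_pos"][2]-.0868
v,f=fit(s,st["tcp_pos"][:2],z0=z,yaw0=.067); print(v.round(4),round(f,1),st["tcp_pos"].round(4),st["tcp_rot"][2])
go(.4713,.0178,.16,.067)
E
```

```text
[0.4693 0.019  0.061 ] 173.6 [0.4712 0.0188 0.1902] 0.0689152405250828
turn 0.002 then shift 0.0 1.0 30.2
```

Call:
{"name": "arm_command", "arguments": {"rows": [[[0,0,0,0,0.4,12,0.5],[0,0,0,0,0,10,0.5],[0,0,0,0,0,6,0.5],[0,0,0,0,0,4,0.5],[0,0,0,0,0,0,0.5]]]}}

```text
clock: 18.0
tcp_pos: [0.4713, 0.0176, 0.1583]
tcp_rot: [-3.141, 0.001, 0.067]
contact_force: [-0.4, -0.7, -1.1]
gripper_width: 0.6
finger_force: 20.0
```

Call:
{"name": "arm_command", "arguments": {"rows": [[[0,0,0,0,0,5,0.5],[0,0,0,0,0,0,0.5]]]}}

```text
clock: 18.2
tcp_pos: [0.4714, 0.0173, 0.1535]
tcp_rot: [-3.142, 0.0, 0.067]
contact_force: [0.5, -0.1, -1.5]
gripper_width: 0.596
finger_force: 20.0
```

Call:
{"name": "arm_command", "arguments": {"rows": [[[0,0,0,0,0,12,0.5],[0,0,0,0,0,12,0.5],[0,0,0,0,0,8,0.5],[0,0,0,0,0,2.5,0.5],[0,0,0,0,0,0,0.5]]]}}

```text
clock: 18.7
tcp_pos: [0.4715, 0.0173, 0.1191]
tcp_rot: [-3.142, 0.0, 0.067]
contact_force: [-0.3, -0.4, -0.8]
gripper_width: 0.598
finger_force: 20.0
```

Call:
{"name": "arm_command", "arguments": {"rows": [[[0,0,0,0,0,0,1],[0,0,0,0,0,0,1],[0,0,0,0,0,0,1],[0,0,0,0,0,0,1],[0,0,0,0,0,0,1]]]}}

```text
clock: 19.2
tcp_pos: [0.4716, 0.0173, 0.1195]
tcp_rot: [-3.142, -0.0, 0.067]
contact_force: [-0.3, 0.1, 0.6]
gripper_width: 0.971
finger_force: 0.0
```

Call:
{"name": "arm_command", "arguments": {"rows": [[[0,0,0,0,0,-30,1],[0,0,0,0,0,-40,1],[0,0,0,0,0,-30,1],[0,0,0,0,0,0,1],[0,0,0,0,0,0,1]]]}}

```text
clock: 19.7
tcp_pos: [0.4714, 0.0173, 0.2196]
tcp_rot: [-3.142, -0.001, 0.067]
contact_force: [0.5, 0.7, 0.4]
gripper_width: 1.0
finger_force: 0.0
```

```bash
python3 - <<'E'
from h import *
a,b=look([.372,.3055],-.03); v=(a+b)/2; go(v[0],v[1],.09,v[2])
E
```

```text
top [ 0.3748  0.3041 -0.0401] 26.3
scene [ 0.3702  0.3071 -0.0355] 14.0
turn 0.105 then shift -109.0 -284.5 128.3
```

Call:
{"name": "arm_command", "arguments": {"rows": [[[0,0,0.105,0,0,0,1],[0,0,0,-13.6,-35.6,0,1],[0,0,0,-13.6,-35.6,0,1],[0,0,0,-13.6,-35.6,0,1],[0,0,0,-13.6,-35.6,0,1]]]}}

```text
clock: 20.3
tcp_pos: [0.4213, 0.1626, 0.2178]
tcp_rot: [3.14, 0.003, -0.039]
contact_force: [0.2, -0.3, 1.2]
gripper_width: 1.0
finger_force: 0.0
```

Call:
{"name": "arm_command", "arguments": {"rows": [[[0,0,0,-13.6,-35.6,0,1],[0,0,0,-13.6,-35.6,0,1],[0,0,0,-13.6,-35.6,0,1],[0,0,0,-13.6,-35.6,0,1],[0,0,0,0,0,40,1]]]}}

```text
clock: 20.8
tcp_pos: [0.3729, 0.3142, 0.181]
tcp_rot: [-3.131, -0.006, -0.028]
contact_force: [0.8, -0.1, -0.8]
gripper_width: 1.0
finger_force: 0.0
```

Call:
{"name": "arm_command", "arguments": {"rows": [[[0,0,0,0,0,35,1],[0,0,0,0,0,25,1],[0,0,0,0,0,12,1],[0,0,0,0,0,0,1],[0,0,0,0,0,0,1]]]}}

```text
clock: 21.3
tcp_pos: [0.3738, 0.3061, 0.1074]
tcp_rot: [-3.142, -0.0, -0.038]
contact_force: [0.0, 0.4, 0.4]
gripper_width: 1.002
finger_force: 0.0
```

```bash
python3 - <<'E'
from h import *
go(.3725,.3056,.0865,-.038)
E
```

```text
turn -0.0 then shift -1.3 0.5 20.9
```

Call:
{"name": "arm_command", "arguments": {"rows": [[[0,0,0,-1.3,0.5,12,1],[0,0,0,0,0,8.5,1],[0,0,0,0,0,0,1],[0,0,0,0,0,0,0.5],[0,0,0,0,0,0,0.5]]]}}

```text
clock: 21.8
tcp_pos: [0.3726, 0.3058, 0.0874]
tcp_rot: [-3.141, -0.001, -0.038]
contact_force: [0.2, -0.1, -0.0]
gripper_width: 0.876
finger_force: 0.0
```

Call:
{"name": "arm_command", "arguments": {"rows": [[[0,0,0,0,0,0,0.5],[0,0,0,0,0,0,0.5],[0,0,0,0,0,0,0.5],[0,0,0,0,0,0,0.5],[0,0,0,0,0,0,0.5]]]}}

```text
clock: 22.3
tcp_pos: [0.3723, 0.3056, 0.0869]
tcp_rot: [-3.141, -0.0, -0.038]
contact_force: [-0.5, 0.3, 1.2]
gripper_width: 0.601
finger_force: 20.0
```

Call:
{"name": "arm_command", "arguments": {"rows": [[[0,0,0,0,0,-40,0.5],[0,0,0,0,0,-40,0.5],[0,0,0,0,0,-36,0.5],[0,0,0,0,0,0,0.5],[0,0,0,0,0,0,0.5]]]}}

```text
clock: 22.8
tcp_pos: [0.3722, 0.3055, 0.203]
tcp_rot: [-3.141, -0.001, -0.038]
contact_force: [-0.1, -0.2, -0.8]
gripper_width: 0.598
finger_force: 20.0
```

```bash
python3 - <<'E'
from h import *
go(.4715,.0178,.20,.067)
E
```

```text
turn -0.105 then shift 79.8 293.7 3.0
```

Call:
{"name": "arm_command", "arguments": {"rows": [[[0,0,-0.105,0,0,0,0.5],[0,0,0,10,36.7,0,0.5],[0,0,0,10,36.7,0,0.5],[0,0,0,10,36.7,0,0.5],[0,0,0,10,36.7,0,0.5]]]}}

```text
clock: 23.3
tcp_pos: [0.4212, 0.16, 0.2009]
tcp_rot: [3.14, 0.004, 0.067]
contact_force: [0.6, -0.7, -0.9]
gripper_width: 0.6
finger_force: 20.0
```

Call:
{"name": "arm_command", "arguments": {"rows": [[[0,0,0,10,36.7,0,0.5],[0,0,0,10,36.7,0,0.5],[0,0,0,10,36.7,0,0.5],[0,0,0,10,36.7,0,0.5],[0,0,0,0,0,0,0.5]]]}}

```text
clock: 23.8
tcp_pos: [0.4721, 0.0115, 0.2008]
tcp_rot: [3.138, 0.003, 0.056]
contact_force: [0.7, -0.3, -1.1]
gripper_width: 0.601
finger_force: 20.0
```

Call:
{"name": "arm_command", "arguments": {"rows": [[[0,0,0,0,0,12,0.5],[0,0,0,0,0,0,0.5],[0,0,0,0,0,0,0.5],[0,0,0,0,0,0,0.5]]]}}

```text
clock: 24.2
tcp_pos: [0.4715, 0.0186, 0.1905]
tcp_rot: [-3.141, 0.001, 0.068]
contact_force: [-0.1, 1.1, -0.7]
gripper_width: 0.599
finger_force: 20.0
```

```bash
python3 - <<'E'
from h import *
s=env.camera("scene"); st=env.state(); z=st["tcp_pos"][2]-.0869
v,f=fit(s,st["tcp_pos"][:2],z0=z,yaw0=.067); print(v.round(4),round(f,1),st["tcp_pos"].round(4),st["tcp_rot"][2])
go(.4715,.0178,.16,.067)
E
```

```text
[0.4705 0.0191 0.0544] 199.3 [0.4716 0.0186 0.1907] 0.06789927953613883
turn 0.001 then shift -0.2 0.7 30.7
```

Call:
{"name": "arm_command", "arguments": {"rows": [[[0,0,0,-0.8,0.4,12,0.5],[0,0,0,0,0,10,0.5],[0,0,0,0,0,6,0.5],[0,0,0,0,0,4,0.5],[0,0,0,0,0,0,0.5]]]}}

```text
clock: 24.75
tcp_pos: [0.4708, 0.0176, 0.1583]
tcp_rot: [-3.142, 0.001, 0.067]
contact_force: [0.4, -0.9, -0.7]
gripper_width: 0.597
finger_force: 20.0
```

Call:
{"name": "arm_command", "arguments": {"rows": [[[0,0,0,0,0,5,0.5],[0,0,0,0,0,0,0.5]]]}}

```text
clock: 24.95
tcp_pos: [0.4708, 0.0176, 0.1535]
tcp_rot: [-3.141, 0.001, 0.067]
contact_force: [0.1, 0.6, -1.0]
gripper_width: 0.595
finger_force: 20.0
```

Call:
{"name": "arm_command", "arguments": {"rows": [[[0,0,0,0,0,12,0.5],[0,0,0,0,0,10,0.5],[0,0,0,0,0,2.5,0.5],[0,0,0,0,0,0,0.5],[0,0,0,0,0,0,0.5]]]}}

```text
clock: 25.45
tcp_pos: [0.4711, 0.0175, 0.1294]
tcp_rot: [-3.142, -0.0, 0.067]
contact_force: [-0.0, -0.1, -0.8]
gripper_width: 0.6
finger_force: 20.0
```

Call:
{"name": "arm_command", "arguments": {"rows": [[[0,0,0,0,0,0,1],[0,0,0,0,0,0,1],[0,0,0,0,0,0,1],[0,0,0,0,0,0,1],[0,0,0,0,0,0,1]]]}}

```text
clock: 25.95
tcp_pos: [0.471, 0.0175, 0.1294]
tcp_rot: [-3.142, -0.0, 0.067]
contact_force: [0.1, 0.4, 0.1]
gripper_width: 0.971
finger_force: 0.0
```

Call:
{"name": "arm_command", "arguments": {"rows": [[[0,0,0,0,0,-30,1],[0,0,0,0,0,-40,1],[0,0,0,0,0,-20,1],[0,0,0,0,0,0,1],[0,0,0,0,0,0,1]]]}}

```text
clock: 26.45
tcp_pos: [0.4707, 0.0175, 0.2193]
tcp_rot: [-3.142, -0.0, 0.067]
contact_force: [-0.3, -0.5, 0.7]
gripper_width: 0.998
finger_force: 0.0
```

```bash
python3 - <<'E'
from h import *
a,b=look([.3837,-.3074],-.215); v=(a+b)/2; go(v[0],v[1],.09,v[2])
E
```

```text
top [ 0.3854 -0.3085 -0.2114] 24.9
scene [ 0.3819 -0.3061 -0.2126] 12.2
turn 0.279 then shift -16.3 335.7 128.2
```

Call:
{"name": "arm_command", "arguments": {"rows": [[[0,0,0.093,0,0,0,1],[0,0,0.093,0,0,0,1],[0,0,0.093,0,0,0,1],[0,0,0,-1.8,37.3,0,1],[0,0,0,-1.8,37.3,0,1]]]}}

```text
clock: 27.05
tcp_pos: [0.4513, -0.0541, 0.2179]
tcp_rot: [3.141, 0.003, -0.208]
contact_force: [0.4, -0.8, -0.1]
gripper_width: 1.0
finger_force: 0.0
```

Call:
{"name": "arm_command", "arguments": {"rows": [[[0,0,0,-1.8,37.3,0,1],[0,0,0,-1.8,37.3,0,1],[0,0,0,-1.8,37.3,0,1],[0,0,0,-1.8,37.3,0,1],[0,0,0,-1.8,37.3,0,1]]]}}

```text
clock: 27.55
tcp_pos: [0.4026, -0.2361, 0.2179]
tcp_rot: [-3.141, 0.003, -0.212]
contact_force: [0.3, -0.5, -0.5]
gripper_width: 0.992
finger_force: 0.0
```

Call:
{"name": "arm_command", "arguments": {"rows": [[[0,0,0,-1.8,37.3,0,1],[0,0,0,-1.8,37.3,0,1],[0,0,0,0,0,40,1],[0,0,0,0,0,30,1],[0,0,0,0,0,25,1]]]}}

```text
clock: 28.05
tcp_pos: [0.3832, -0.3069, 0.1215]
tcp_rot: [-3.14, 0.004, -0.213]
contact_force: [-0.5, 0.7, -0.0]
gripper_width: 1.001
finger_force: 0.0
```

Call:
{"name": "arm_command", "arguments": {"rows": [[[0,0,0,0,0,15,1],[0,0,0,0,0,0,1],[0,0,0,0,0,0,1]]]}}

```text
clock: 28.35
tcp_pos: [0.3842, -0.3069, 0.1086]
tcp_rot: [-3.141, 0.002, -0.212]
contact_force: [-0.0, -0.3, 0.3]
gripper_width: 1.003
finger_force: 0.0
```

```bash
python3 - <<'E'
from h import *
go(.3837,-.3073,.0865,-.212)
E
```

```text
turn -0.0 then shift -0.4 0.5 22.1
```

Call:
{"name": "arm_command", "arguments": {"rows": [[[0,0,0,-0.4,0.5,12,1],[0,0,0,0,0,10,1],[0,0,0,0,0,0,1],[0,0,0,0,0,0,0.5],[0,0,0,0,0,0,0.5]]]}}

```text
clock: 28.85
tcp_pos: [0.3841, -0.3077, 0.0875]
tcp_rot: [3.141, -0.001, -0.212]
contact_force: [-0.0, 0.3, -0.3]
gripper_width: 0.876
finger_force: 0.0
```

Call:
{"name": "arm_command", "arguments": {"rows": [[[0,0,0,0,0,0,0.5],[0,0,0,0,0,0,0.5],[0,0,0,0,0,0,0.5],[0,0,0,0,0,0,0.5],[0,0,0,0,0,0,0.5]]]}}

```text
clock: 29.35
tcp_pos: [0.384, -0.3076, 0.0874]
tcp_rot: [-3.141, -0.0, -0.212]
contact_force: [-0.2, -0.2, 1.5]
gripper_width: 0.597
finger_force: 20.0
```

Call:
{"name": "arm_command", "arguments": {"rows": [[[0,0,0,0,0,-40,0.5],[0,0,0,0,0,-40,0.5],[0,0,0,0,0,-36,0.5],[0,0,0,0,0,0,0.5],[0,0,0,0,0,0,0.5]]]}}

```text
clock: 29.85
tcp_pos: [0.3839, -0.3076, 0.2037]
tcp_rot: [3.141, -0.001, -0.212]
contact_force: [-0.4, -0.3, -1.5]
gripper_width: 0.6
finger_force: 20.0
```

```bash
python3 - <<'E'
from h import *
go(.4715,.0178,.20,.067)
E
```

```text
turn -0.279 then shift 109.2 -318.8 3.7
```

Call:
{"name": "arm_command", "arguments": {"rows": [[[0,0,-0.093,0,0,0,0.5],[0,0,-0.093,0,0,0,0.5],[0,0,-0.093,0,0,0,0.5],[0,0,0,12.1,-35.4,0,0.5],[0,0,0,12.1,-35.4,0,0.5]]]}}

```text
clock: 30.35
tcp_pos: [0.4022, -0.2353, 0.2014]
tcp_rot: [-3.14, 0.003, 0.063]
contact_force: [1.9, 0.7, -0.6]
gripper_width: 0.6
finger_force: 20.0
```

Call:
{"name": "arm_command", "arguments": {"rows": [[[0,0,0,12.1,-35.4,0,0.5],[0,0,0,12.1,-35.4,0,0.5],[0,0,0,12.1,-35.4,0,0.5],[0,0,0,12.1,-35.4,0,0.5],[0,0,0,12.1,-35.4,0,0.5]]]}}

```text
clock: 30.85
tcp_pos: [0.451, -0.0532, 0.2015]
tcp_rot: [-3.141, 0.004, 0.067]
contact_force: [0.8, -0.0, -1.0]
gripper_width: 0.6
finger_force: 20.0
```

Call:
{"name": "arm_command", "arguments": {"rows": [[[0,0,0,12.1,-35.4,0,0.5],[0,0,0,12.1,-35.4,0,0.5],[0,0,0,0,0,12,0.5],[0,0,0,0,0,0,0.5],[0,0,0,0,0,0,0.5]]]}}

```text
clock: 31.35
tcp_pos: [0.4702, 0.0167, 0.19]
tcp_rot: [3.141, 0.004, 0.066]
contact_force: [-0.3, -0.4, -1.5]
gripper_width: 0.601
finger_force: 20.0
```

```bash
python3 - <<'E'
from h import *
s=env.camera("scene"); st=env.state(); z=st["tcp_pos"][2]-.0874
v,f=fit(s,st["tcp_pos"][:2],z0=z,yaw0=.067); print(v.round(4),round(f,1),st["tcp_pos"].round(4),st["tcp_rot"][2])
go(.4713,.0178,.16,.067)
E
```

```text
[0.4688 0.0165 0.0476] 229.0 [0.4706 0.0164 0.1905] 0.0648951830715232
turn -0.002 then shift 0.8 -1.4 30.5
```

Call:
{"name": "arm_command", "arguments": {"rows": [[[0,0,0,0.4,-0.8,12,0.5],[0,0,0,0,0,10,0.5],[0,0,0,0,0,6,0.5],[0,0,0,0,0,4,0.5],[0,0,0,0,0,0,0.5]]]}}

```text
clock: 31.9
tcp_pos: [0.4714, 0.0181, 0.1588]
tcp_rot: [3.142, 0.001, 0.066]
contact_force: [-0.8, -0.6, -0.5]
gripper_width: 0.601
finger_force: 20.0
```

Call:
{"name": "arm_command", "arguments": {"rows": [[[0,0,0,0,0,5,0.5],[0,0,0,0,0,0,0.5]]]}}

```text
clock: 32.1
tcp_pos: [0.4715, 0.0183, 0.154]
tcp_rot: [-3.142, 0.0, 0.067]
contact_force: [0.7, 0.1, -1.2]
gripper_width: 0.597
finger_force: 20.0
```

Call:
{"name": "arm_command", "arguments": {"rows": [[[0,0,0,0,0,8,0.5],[0,0,0,0,0,5,0.5],[0,0,0,0,0,2,0.5],[0,0,0,0,0,0,0.5],[0,0,0,0,0,0,0.5]]]}}

```text
clock: 32.6
tcp_pos: [0.4717, 0.0184, 0.1392]
tcp_rot: [-3.142, 0.0, 0.067]
contact_force: [0.5, -0.7, -1.5]
gripper_width: 0.597
finger_force: 20.0
```

Call:
{"name": "arm_command", "arguments": {"rows": [[[0,0,0,0,0,0,1],[0,0,0,0,0,0,1],[0,0,0,0,0,0,1],[0,0,0,0,0,0,1],[0,0,0,0,0,0,1]]]}}

```text
clock: 33.1
tcp_pos: [0.4717, 0.0183, 0.1394]
tcp_rot: [-3.142, -0.0, 0.067]
contact_force: [-0.2, 0.3, 0.2]
gripper_width: 0.972
finger_force: 0.0
```

Call:
{"name": "arm_command", "arguments": {"rows": [[[0,0,0,0,0,-30,1],[0,0,0,0,0,-40,1],[0,0,0,0,0,-30,1],[0,0,0,0,0,0,1],[0,0,0,0,0,0,1]]]}}

```text
clock: 33.6
tcp_pos: [0.4716, 0.0183, 0.2396]
tcp_rot: [-3.142, -0.001, 0.067]
contact_force: [-1.0, 0.1, -0.8]
gripper_width: 1.001
finger_force: 0.0
```

```bash
python3 - <<'E'
from h import *
V=[]
for n in("top","scene"):
    q=env.camera(n); v,f=fit(q,[.5437,-.3645],h=.014,win=False,yaw0=-.13); print(n,v.round(4),round(f,1)); V.append(v)
    # handle: grey pixels by fitting mid-grey region
    u=proj(q,[*v[:2],.034]).astype(int); r=22; sub=q["frame"][u[1]-r:u[1]+r,u[0]-r:u[0]+r].min(2); print(u)
    a=cv2.resize(q["frame"][u[1]-30:u[1]+30,u[0]-30:u[0]+30,::-1],(380,380),interpolation=cv2.INTER_CUBIC); V.append(a)
s=q; b=cv2.resize(s["frame"][150:250,280:380,::-1],(380,380),interpolation=cv2.INTER_CUBIC)
cv2.imwrite("pics/ep.png",np.hstack([V[1],V[3]])); cv2.imwrite("pics/st4.png",b)
v=(V[0]+V[2])/2; print(v); go(v[0],v[1],.099,v[2])
E
```

```text
top [ 0.5464 -0.3666 -0.1361] 29.0
[441 204]
scene [ 0.5429 -0.3635 -0.1296] 61.8
[235 276]
[ 0.54466761 -0.36503775 -0.13286461]
turn 0.2 then shift 124.0 370.2 139.2
```

View pics/ep.png

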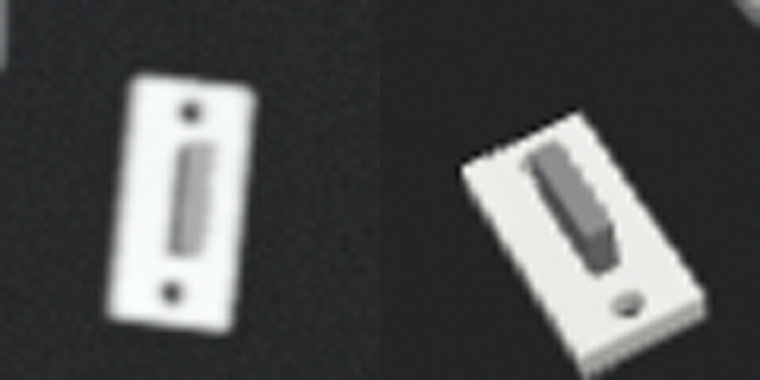

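View pics/st4.png

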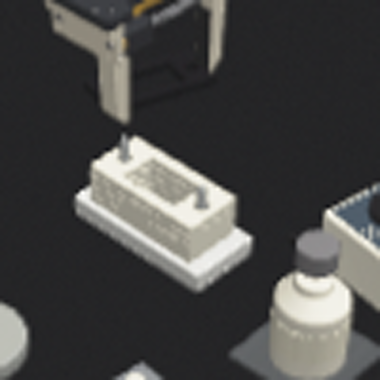

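Call:
{"name": "arm_command", "arguments": {"rows": [[[0,0,0.1,0,0,0,1],[0,0,0.1,0,0,0,1],[0,0,0,11.3,33.7,0,1],[0,0,0,11.3,33.7,0,1],[0,0,0,11.3,33.7,0,1]]]}}

```text
clock: 34.2
tcp_pos: [0.4914, -0.087, 0.2377]
tcp_rot: [-3.142, 0.003, -0.132]
contact_force: [0.5, -0.5, -0.3]
gripper_width: 1.0
finger_force: 0.0
```

Call:
{"name": "arm_command", "arguments": {"rows": [[[0,0,0,11.3,33.7,0,1],[0,0,0,11.3,33.7,0,1],[0,0,0,11.3,33.7,0,1],[0,0,0,11.3,33.7,0,1],[0,0,0,11.3,33.7,0,1]]]}}

```text
clock: 34.7
tcp_pos: [0.5249, -0.2619, 0.2372]
tcp_rot: [-3.14, 0.004, -0.133]
contact_force: [0.5, -0.4, -0.0]
gripper_width: 0.998
finger_force: 0.0
```

Call:
{"name": "arm_command", "arguments": {"rows": [[[0,0,0,11.3,33.7,0,1],[0,0,0,11.3,33.7,0,1],[0,0,0,11.3,33.7,0,1],[0,0,0,0,0,40,1],[0,0,0,0,0,40,1]]]}}

```text
clock: 35.2
tcp_pos: [0.5451, -0.3674, 0.1571]
tcp_rot: [3.141, -0.0, -0.136]
contact_force: [-0.0, 0.9, -0.4]
gripper_width: 1.0
finger_force: 0.0
```

Call:
{"name": "arm_command", "arguments": {"rows": [[[0,0,0,0,0,30,0.6],[0,0,0,0,0,10,0.6],[0,0,0,0,0,0,0.6],[0,0,0,0,0,0,0.6]]]}}

```text
clock: 35.6
tcp_pos: [0.5463, -0.3659, 0.12]
tcp_rot: [3.141, -0.001, -0.133]
contact_force: [0.3, 0.1, -0.5]
gripper_width: 0.703
finger_force: 0.0
```

```bash
python3 - <<'E'
from h import *
go(.5447,-.365,.102,-.133)
E
```

```text
turn -0.0 then shift -1.7 -0.7 18.0
```

Call:
{"name": "arm_command", "arguments": {"rows": [[[0,0,0,-1,-0.7,10,0.6],[0,0,0,0,0,8,0.6],[0,0,0,0,0,0,0.6],[0,0,0,0,0,0,0.05],[0,0,0,0,0,0,0.05]]], "squeeze": 35}}

```text
clock: 36.1
tcp_pos: [0.5449, -0.3649, 0.1017]
tcp_rot: [3.141, -0.001, -0.133]
contact_force: [0.9, 0.1, 0.9]
gripper_width: 0.478
finger_force: 0.0
```

Call:
{"name": "arm_command", "arguments": {"rows": [[[0,0,0,0,0,0,0.05],[0,0,0,0,0,0,0.05],[0,0,0,0,0,0,0.05],[0,0,0,0,0,0,0.05],[0,0,0,0,0,0,0.05]]]}}

```text
clock: 36.6
tcp_pos: [0.5449, -0.3644, 0.1014]
tcp_rot: [-3.141, -0.0, -0.133]
contact_force: [0.2, 0.6, 0.4]
gripper_width: 0.146
finger_force: 35.0
```

Call:
{"name": "arm_command", "arguments": {"rows": [[[0,0,0,0,0,0,0.05],[0,0,0,0,0,0,0.05],[0,0,0,0,0,0,0.05]]]}}

```text
clock: 36.9
tcp_pos: [0.5449, -0.3644, 0.1014]
tcp_rot: [-3.141, -0.0, -0.133]
contact_force: [-0.2, 1.5, 1.3]
gripper_width: 0.147
finger_force: 35.0
```

Call:
{"name": "arm_command", "arguments": {"rows": [[[0,0,0,0,0,-36,0.05],[0,0,0,0,0,-36,0.05],[0,0,0,0,0,-36,0.05],[0,0,-0.1,0,0,0,0.05],[0,0,-0.1,0,0,0,0.05]]]}}

```text
clock: 37.4
tcp_pos: [0.5446, -0.3652, 0.21]
tcp_rot: [3.14, -0.001, 0.071]
contact_force: [-0.2, -0.1, -3.4]
gripper_width: 0.145
finger_force: 35.0
```

Call:
{"name": "arm_command", "arguments": {"rows": [[[0,0,0,-4.4,-35.1,0,0.05],[0,0,0,-4.4,-35.1,0,0.05],[0,0,0,-4.4,-35.1,0,0.05],[0,0,0,-4.4,-35.1,0,0.05],[0,0,0,-4.4,-35.1,0,0.05]]]}}

```text
clock: 37.9
tcp_pos: [0.51, -0.1901, 0.2084]
tcp_rot: [-3.141, 0.002, 0.066]
contact_force: [0.2, 0.5, -2.7]
gripper_width: 0.146
finger_force: 35.0
```

Call:
{"name": "arm_command", "arguments": {"rows": [[[0,0,0,-4.4,-35.1,0,0.05],[0,0,0,-4.4,-35.1,0,0.05],[0,0,0,-4.4,-35.1,0,0.05],[0,0,0,-4.4,-35.1,0,0.05],[0,0,0,-4.4,-35.1,0,0.05]]]}}

```text
clock: 38.4
tcp_pos: [0.4766, -0.0166, 0.2088]
tcp_rot: [3.141, 0.001, 0.066]
contact_force: [0.3, 0.4, -3.6]
gripper_width: 0.149
finger_force: 35.0
```

Call:
{"name": "arm_command", "arguments": {"rows": [[[0,0,0,-3.7,-35.1,0,0.05],[0,0,0,0,0,0,0.05],[0,0,0,0,0,0,0.05],[0,0,0,0,0,0,0.05]]]}}

```text
clock: 38.8
tcp_pos: [0.4714, 0.0158, 0.209]
tcp_rot: [3.14, 0.0, 0.065]
contact_force: [0.5, 0.3, -3.1]
gripper_width: 0.148
finger_force: 35.0
```

```bash
python3 - <<'E'
from h import *
s=env.camera("scene"); st=env.state(); z=st["tcp_pos"][2]-.1014
v,f=fit(s,st["tcp_pos"][:2],z0=z,h=.014,win=False,yaw0=.067); print(z,v.round(4),round(f,1),st["tcp_pos"].round(4),st["tcp_rot"].round(4))
go(.4715,.018,.175,.067)
save(s,"ep2.png",(270,130,370,230),5)
for e in(-1,1):print((proj(s,np.array([.4715+e*.046*np.cos(.067),.018+e*.046*np.sin(.067),z+.014]))-[270,130])*5)
E
```

```text
0.10766055863173847 [0.4693 0.0164 0.0201] 293.0 [0.4714 0.0156 0.2091] [3.1405e+00 4.0000e-04 6.4100e-02]
turn -0.003 then shift 0.2 -2.4 34.1
[211.66023017 230.29789779]
[316.15887198 292.17608098]
```

View pics/ep2.png

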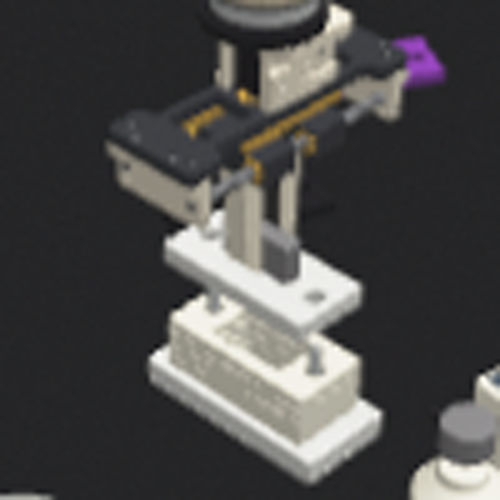

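Call:
{"name": "arm_command", "arguments": {"rows": [[[0,0,-0.003,0.2,-2.2,6,0.05],[0,0,0,0,0,10,0.05],[0,0,0,0,0,8,0.05],[0,0,0,0,0,6,0.05],[0,0,0,0,0,0,0.05]]]}}

```text
clock: 39.35
tcp_pos: [0.4708, 0.0194, 0.1781]
tcp_rot: [-3.142, 0.003, 0.07]
contact_force: [-1.0, -0.6, -4.7]
gripper_width: 0.149
finger_force: 35.0
```

Call:
{"name": "arm_command", "arguments": {"rows": [[[0,0,0,0,0,4,0.05],[0,0,0,0,0,2,0.05],[0,0,0,0,0,0,0.05]]]}}

```text
clock: 39.65
tcp_pos: [0.4714, 0.0195, 0.1731]
tcp_rot: [-3.142, 0.0, 0.07]
contact_force: [-0.3, 0.1, -2.9]
gripper_width: 0.146
finger_force: 35.0
```

Threaded (underside at about 72 mm, no contact). Seat and release.

Call:
{"name": "arm_command", "arguments": {"rows": [[[0,0,0,0,0,5,0.05],[0,0,0,0,0,4,0.05],[0,0,0,0,0,1.5,0.05],[0,0,0,0,0,0,0.05],[0,0,0,0,0,0,0.05]]]}}

```text
clock: 40.15
tcp_pos: [0.4715, 0.0195, 0.1628]
tcp_rot: [-3.142, -0.0, 0.07]
contact_force: [0.3, 0.8, -3.6]
gripper_width: 0.149
finger_force: 35.0
```

Call:
{"name": "arm_command", "arguments": {"rows": [[[0,0,0,0,0,0,0.4],[0,0,0,0,0,0,0.4],[0,0,0,0,0,0,0.4],[0,0,0,0,0,0,0.4]]]}}

```text
clock: 40.55
tcp_pos: [0.4716, 0.0195, 0.1631]
tcp_rot: [-3.142, -0.001, 0.07]
contact_force: [0.7, 0.6, 0.8]
gripper_width: 0.391
finger_force: 0.0
```

Call:
{"name": "arm_command", "arguments": {"rows": [[[0,0,0,0,0,-20,0.5],[0,0,0,0,0,-35,0.5],[0,0,0,0,0,-35,0.5],[0,0,0,0,0,0,0.5],[0,0,0,0,0,0,0.5]]]}}

```text
clock: 41.05
tcp_pos: [0.4715, 0.0195, 0.2534]
tcp_rot: [-3.142, -0.002, 0.07]
contact_force: [0.6, -0.1, -0.2]
gripper_width: 0.5
finger_force: 0.0
```

```bash
python3 - <<'E'
from h import *
p=env.camera("top"); s=env.camera("scene")
a=cv2.resize(s["frame"][150:250,280:380,::-1],(400,400),interpolation=cv2.INTER_CUBIC)
b=cv2.resize(p["frame"][152:202,230:300,::-1],(560,400),interpolation=cv2.INTER_CUBIC)
cv2.imwrite("pics/ep3.png",cv2.resize(np.hstack([a,b]),None,fx=.83,fy=.83,interpolation=cv2.INTER_AREA))
v,f=fit(s,[.47,.019],z0=.06,h=.014,win=False,yaw0=.067); print(v.round(4))
g=p["frame"].astype(int)
for n,c in(("L",(250,175)),("R",(281,177))):
    x,y=c; sub=g[y-9:y+10,x-9:x+10].min(2); ys,xs=np.nonzero(sub<90); print(n,"dark centroid",xs.mean()+x-9,ys.mean()+y-9,len(xs), np.array(atz(p,(xs.mean()+x-9,ys.mean()+y-9),.067)).round(4))
for n in("dial_left_grip","dial_right_grip"):
    for q in(p,s): print(n,[(round(m["p"],2),np.round(m["point"],1),atz(q,m["point"],.08).round(3)) for m in env.masks_of(n,q)])
# controller box fit
v,f=fit(p,[.64,.18],h=.058,lx=.1,ly=.19,win=False,yaw0=-.08,bright=110); print("box top",v.round(4),f)
v,f=fit(s,[.64,.18],h=.058,lx=.1,ly=.19,win=False,yaw0=-.08,bright=90); print("box scene",v.round(4),f)
E
```

```text
[0.4863 0.0017 0.5362]
L dark centroid 250.12408759124088 175.1021897810219 137 [0.6401 0.2296 0.067 ]
R dark centroid 280.2 177.904 125 [0.6307 0.1368 0.067 ]
dial_left_grip [(0.54, array([250.4, 174.1]), array([0.641, 0.227, 0.08 ]))]
dial_left_grip [(0.7, array([386.7, 202.7]), array([0.644, 0.135, 0.08 ])), (0.57, array([407.4, 192.1]), array([0.653, 0.227, 0.08 ]))]
dial_right_grip [(0.73, array([281.9, 174.7]), array([0.639, 0.13 , 0.08 ])), (0.59, array([326.4, 162.3]), array([ 0.676, -0.006,  0.08 ]))]
dial_right_grip [(0.69, array([388.2, 200.8]), array([0.641, 0.146, 0.08 ]))]
box top [ 0.6508  0.1834 -0.0934] 131.56395947908246
box scene [ 0.6468  0.181  -0.1025] 517.0139416009854
```

View pics/ep3.png

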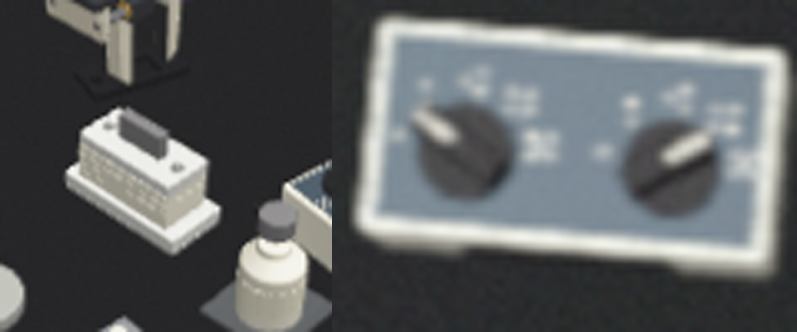

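Call:
{"name": "arm_command", "arguments": {"rows": [[[0,0,-0.142,0,0,0,0.5],[0,0,-0.142,0,0,0,0.5],[0,0,-0.142,0,0,0,0.5],[0,0,-0.142,0,0,0,0.5],[0,0,-0.142,0,0,0,0.5]]], "squeeze": 5}}

```text
clock: 41.85
tcp_pos: [0.4712, 0.0195, 0.2521]
tcp_rot: [-3.141, 0.001, 0.786]
contact_force: [0.2, 1.1, -0.5]
gripper_width: 0.498
finger_force: 0.0
```

Call:
{"name": "arm_command", "arguments": {"rows": [[[0,0,-0.142,0,0,0,0.5],[0,0,0,38.5,1.1,0,0.5],[0,0,0,38.5,1.1,0,0.5],[0,0,0,38.5,1.1,0,0.5],[0,0,0,38.5,1.1,0,0.5]]]}}

```text
clock: 42.35
tcp_pos: [0.5687, 0.1405, 0.2519]
tcp_rot: [-3.141, 0.001, 0.921]
contact_force: [0.5, -0.1, -0.5]
gripper_width: 0.502
finger_force: 0.0
```

Call:
{"name": "arm_command", "arguments": {"rows": [[[0,0,0,38.5,1.1,0,0.5],[0,0,0,38.5,1.1,0,0.5],[0,0,0,38.5,1.1,0,0.5],[0,0,0,0,0,0,0.5],[0,0,0,0,0,30,0.5]]]}}

```text
clock: 42.85
tcp_pos: [0.6424, 0.2317, 0.2254]
tcp_rot: [3.138, -0.007, 0.923]
contact_force: [0.7, 0.4, -0.1]
gripper_width: 0.498
finger_force: 0.0
```

Call:
{"name": "arm_command", "arguments": {"rows": [[[0,0,0,0,0,30,0.5],[0,0,0,0,0,0,0.5],[0,0,0,0,0,0,0.5],[0,0,0,0,0,0,0.5]]]}}

```text
clock: 43.25
tcp_pos: [0.6412, 0.2296, 0.1946]
tcp_rot: [3.14, -0.003, 0.921]
contact_force: [-0.1, 0.1, -0.1]
gripper_width: 0.502
finger_force: 0.0
```

```bash
python3 - <<'E'
from h import *
go(.640,.2305,.156,.925); print(env.state()["q"].round(2))
p=env.camera("scene"); save(p,"dl.png",(340,140,470,260),5)
E
```

```text
turn -0.004 then shift -0.0 -1.5 38.6
[-0.25  0.78 -0.24  1.44  0.21  0.95 -1.19]
```

View pics/dl.png

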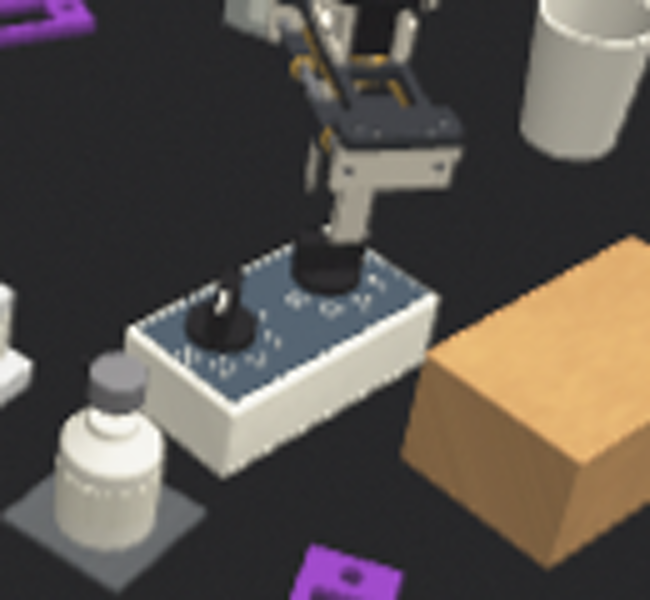

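Call:
{"name": "arm_command", "arguments": {"rows": [[[0,0,0,0,-1,15,0.5],[0,0,0,0,0,12,0.5],[0,0,0,0,0,10,0.5],[0,0,0,0,0,0,0.5],[0,0,0,0,0,0,0.5]]]}}

```text
clock: 43.8
tcp_pos: [0.6395, 0.2301, 0.1552]
tcp_rot: [-3.141, 0.001, 0.922]
contact_force: [0.7, -0.8, 0.1]
gripper_width: 0.502
finger_force: 0.0
```

Call:
{"name": "arm_command", "arguments": {"rows": [[[0,0,0,0,0,0,0],[0,0,0,0,0,0,0],[0,0,0,0,0,0,0],[0,0,0,0,0,0,0],[0,0,0,0,0,0,0]]]}}

```text
clock: 44.3
tcp_pos: [0.6398, 0.2302, 0.156]
tcp_rot: [3.141, -0.0, 0.922]
contact_force: [0.2, -0.7, 0.2]
gripper_width: 0.148
finger_force: 5.0
```

Call:
{"name": "arm_command", "arguments": {"rows": [[[0,0,0,0,0,0,0],[0,0,0,0,0,0,0]]]}}

```text
clock: 44.5
tcp_pos: [0.6398, 0.2301, 0.1561]
tcp_rot: [3.141, -0.0, 0.922]
contact_force: [-0.2, -0.3, 1.2]
gripper_width: 0.154
finger_force: 5.0
```

Call:
{"name": "arm_command", "arguments": {"rows": [[[0,0,0.1,0,0,0,0],[0,0,0.14,0,0,0,0],[0,0,0.14,0,0,0,0],[0,0,0.14,0,0,0,0],[0,0,0.1,0,0,0,0]]]}}

```text
clock: 45.0
tcp_pos: [0.6386, 0.2319, 0.1561]
tcp_rot: [-3.139, 0.001, 0.298]
contact_force: [-1.0, 1.2, 0.6]
gripper_width: 0.156
finger_force: 5.0
```

Call:
{"name": "arm_command", "arguments": {"rows": [[[0,0,0.14,0,0,0,0],[0,0,0.14,0,0,0,0],[0,0,0.14,0,0,0,0],[0,0,0.14,0,0,0,0],[0,0,0.1,0,0,0,0]]]}}

```text
clock: 45.5
tcp_pos: [0.6386, 0.2341, 0.156]
tcp_rot: [-3.137, 0.003, -0.36]
contact_force: [-1.3, 4.1, 0.1]
gripper_width: 0.148
finger_force: 5.0
```

Call:
{"name": "arm_command", "arguments": {"rows": [[[0,0,0.14,0,0,0,0],[0,0,0.14,0,0,0,0],[0,0,0.14,0,0,0,0],[0,0,0.01,0,0,0,0],[0,0,0,0,0,0,0]]]}}

```text
clock: 46.0
tcp_pos: [0.6393, 0.2353, 0.1561]
tcp_rot: [-3.136, 0.004, -0.784]
contact_force: [1.0, 6.2, -0.6]
gripper_width: 0.149
finger_force: 5.0
```

Call:
{"name": "arm_command", "arguments": {"rows": [[[0,0,0,0,0,0,0.45],[0,0,0,0,0,0,0.45],[0,0,0,0,0,0,0.45],[0,0,0,0,0,0,0.45],[0,0,0,0,0,-30,0.45]]]}}

```text
clock: 46.5
tcp_pos: [0.637, 0.2289, 0.1815]
tcp_rot: [3.132, 0.004, -0.789]
contact_force: [-0.0, -0.4, -0.0]
gripper_width: 0.448
finger_force: 0.0
```

Call:
{"name": "arm_command", "arguments": {"rows": [[[0,0,0,0,0,-35,0.5],[0,0,0,0,0,0,0.5],[0,0,0,0,0,0,0.5]]]}}

```text
clock: 46.8
tcp_pos: [0.6399, 0.2297, 0.2217]
tcp_rot: [-3.14, -0.001, -0.789]
contact_force: [-0.8, 0.3, 0.5]
gripper_width: 0.502
finger_force: 0.0
```

```bash
python3 - <<'E'
from h import *
go(.633,.1365,.20,-1.09); print(env.state()["q"].round(2),env.state()["tcp_pos"])
E
```

```text
turn 0.301 then shift 79.4 49.3 21.7
[-0.52  0.75  0.26  1.43 -0.21  0.99 -2.57] [0.63994427 0.22968624 0.22171549]
```

Call:
{"name": "arm_command", "arguments": {"rows": [[[0,0,-0.142,0,0,0,0.5],[0,0,-0.142,0,0,0,0.5],[0,0,-0.142,0,0,0,0.5],[0,0,-0.142,0,0,0,0.5],[0,0,-0.142,0,0,0,0.5]]]}}

```text
clock: 47.3
tcp_pos: [0.6387, 0.2296, 0.2188]
tcp_rot: [3.14, 0.004, -0.072]
contact_force: [-0.1, 0.2, 0.0]
gripper_width: 0.502
finger_force: 0.0
```

Call:
{"name": "arm_command", "arguments": {"rows": [[[0,0,-0.142,0,0,0,0.5],[0,0,-0.142,0,0,0,0.5],[0,0,-0.142,0,0,0,0.5],[0,0,-0.142,0,0,0,0.5],[0,0,-0.142,0,0,0,0.5]]]}}

```text
clock: 47.8
tcp_pos: [0.6387, 0.2296, 0.2187]
tcp_rot: [-3.141, 0.004, 0.638]
contact_force: [0.5, -0.2, 0.1]
gripper_width: 0.5
finger_force: 0.0
```

Call:
{"name": "arm_command", "arguments": {"rows": [[[0,0,-0.142,0,0,0,0.5],[0,0,-0.142,0,0,0,0.5],[0,0,-0.142,0,0,0,0.5],[0,0,-0.142,0,0,0,0.5],[0,0,-0.142,0,0,0,0.5]]]}}

```text
clock: 48.3
tcp_pos: [0.6388, 0.2296, 0.2187]
tcp_rot: [-3.138, 0.002, 1.348]
contact_force: [-0.1, 0.3, 0.2]
gripper_width: 0.501
finger_force: 0.0
```

Call:
{"name": "arm_command", "arguments": {"rows": [[[0,0,-0.142,0,0,0,0.5],[0,0,-0.142,0,0,0,0.5],[0,0,-0.142,0,0,0,0.5],[0,0,-0.142,0,0,0,0.5],[0,0,-0.142,0,0,0,0.5]]]}}

```text
clock: 48.8
tcp_pos: [0.6388, 0.2296, 0.2188]
tcp_rot: [-3.138, -0.0, 2.058]
contact_force: [0.1, -0.3, -0.4]
gripper_width: 0.497
finger_force: 0.0
```

Call:
{"name": "arm_command", "arguments": {"rows": [[[0,0,0,-26.5,-15.8,0,0.5],[0,0,0,-26.5,-15.8,0,0.5],[0,0,0,-26.5,-15.8,0,0.5],[0,0,0,0,0,0,0.5],[0,0,0,0,0,0,0.5]]]}}

```text
clock: 49.3
tcp_pos: [0.6339, 0.1366, 0.2194]
tcp_rot: [-3.139, -0.001, 2.05]
contact_force: [-0.1, 0.1, 0.5]
gripper_width: 0.5
finger_force: 0.0
```

```bash
python3 - <<'E'
from h import *
go(.6345,.1372,.156,2.05); print(env.state()["q"].round(2))
E
```

```text
turn 0.0 then shift 0.2 0.8 63.4
[ 0.04  0.75 -0.52  1.51  0.41  1.   -0.11]
```

Call:
{"name": "arm_command", "arguments": {"rows": [[[0,0,0,0,0.5,25,0.5],[0,0,0,0,0,20,0.5],[0,0,0,0,0,12,0.5],[0,0,0,0,0,6,0.5],[0,0,0,0,0,0,0.5]]]}}

```text
clock: 49.8
tcp_pos: [0.6344, 0.1389, 0.157]
tcp_rot: [-3.14, -0.001, 2.053]
contact_force: [0.0, -0.6, 1.0]
gripper_width: 0.499
finger_force: 0.0
```

Call:
{"name": "arm_command", "arguments": {"rows": [[[0,0,0,0,0,0,0],[0,0,0,0,0,0,0],[0,0,0,0,0,0,0],[0,0,0,0,0,0,0],[0,0,0,0,0,0,0]]]}}

```text
clock: 50.3
tcp_pos: [0.634, 0.1374, 0.1581]
tcp_rot: [-3.139, 0.0, 2.052]
contact_force: [-2.7, -1.8, 3.1]
gripper_width: 0.151
finger_force: 5.0
```

Call:
{"name": "arm_command", "arguments": {"rows": [[[0,0,0,0,0,0,0],[0,0,0,0,0,0,0]]]}}

```text
clock: 50.5
tcp_pos: [0.634, 0.1375, 0.1581]
tcp_rot: [-3.139, 0.0, 2.052]
contact_force: [-3.3, -2.5, 5.3]
gripper_width: 0.152
finger_force: 5.0
```

Call:
{"name": "arm_command", "arguments": {"rows": [[[0,0,-0.1,0,0,0,0],[0,0,-0.14,0,0,0,0],[0,0,-0.14,0,0,0,0],[0,0,-0.14,0,0,0,0],[0,0,-0.1,0,0,0,0]]]}}

```text
clock: 51.0
tcp_pos: [0.6341, 0.1376, 0.1581]
tcp_rot: [-3.14, -0.001, 2.676]
contact_force: [-4.2, -2.6, 5.7]
gripper_width: 0.15
finger_force: 5.0
```

Call:
{"name": "arm_command", "arguments": {"rows": [[[0,0,-0.14,0,0,0,0],[0,0,-0.14,0,0,0,0],[0,0,-0.14,0,0,0,0],[0,0,-0.14,0,0,0,0],[0,0,-0.1,0,0,0,0]]]}}

```text
clock: 51.5
tcp_pos: [0.6342, 0.1379, 0.1581]
tcp_rot: [3.142, -0.002, -2.947]
contact_force: [-4.8, -0.8, 3.9]
gripper_width: 0.151
finger_force: 5.0
```

Call:
{"name": "arm_command", "arguments": {"rows": [[[0,0,-0.14,0,0,0,0],[0,0,-0.14,0,0,0,0],[0,0,-0.14,0,0,0,0],[0,0,0,0,0,0,0],[0,0,0,0,0,0,0]]]}}

```text
clock: 52.0
tcp_pos: [0.6342, 0.1381, 0.1579]
tcp_rot: [3.14, -0.001, -2.532]
contact_force: [-4.6, -1.1, 5.3]
gripper_width: 0.154
finger_force: 5.0
```

Call:
{"name": "arm_command", "arguments": {"rows": [[[0,0,0,0,0,0,0.45],[0,0,0,0,0,0,0.45],[0,0,0,0,0,0,0.45],[0,0,0,0,0,0,0.45],[0,0,0,0,0,-30,0.45]]]}}

```text
clock: 52.5
tcp_pos: [0.6334, 0.1364, 0.1838]
tcp_rot: [3.14, -0.008, -2.531]
contact_force: [-0.1, -0.6, -0.3]
gripper_width: 0.447
finger_force: 0.0
```

Call:
{"name": "arm_command", "arguments": {"rows": [[[0,0,0,0,0,-40,0.45],[0,0,0,0,0,-40,0.45],[0,0,0,0,0,-40,0.45],[0,0,0,0,0,0,0.45]]]}}

```text
clock: 52.9
tcp_pos: [0.6364, 0.1403, 0.3146]
tcp_rot: [-3.14, 0.012, -2.532]
contact_force: [-0.3, 0.6, -0.1]
gripper_width: 0.446
finger_force: 0.0
```

Call:
{"name": "arm_command", "arguments": {"rows": [[[0,0,0,37,-18,0,0.5],[0,0,0,37,-18,0,0.5],[0,0,0,37,-18,0,0.5],[0,0,0,37,-18,0,0.5],[0,0,0,37,-18,0,0.5]]]}}

```text
clock: 53.4
tcp_pos: [0.5338, -0.0433, 0.307]
tcp_rot: [3.141, -0.001, -2.531]
contact_force: [0.8, -0.3, 0.1]
gripper_width: 0.501
finger_force: 0.0
```

Call:
{"name": "arm_command", "arguments": {"rows": [[[0,0,0,37,-18,0,0.5],[0,0,0,37,-18,0,0.5],[0,0,0,37,-18,0,0.5],[0,0,0,0,0,0,0.5],[0,0,0,0,0,0,0.5]]]}}

```text
clock: 53.9
tcp_pos: [0.4743, -0.1508, 0.3072]
tcp_rot: [3.141, -0.0, -2.534]
contact_force: [-0.1, 0.3, -0.2]
gripper_width: 0.5
finger_force: 0.0
```

```bash
python3 - <<'E'
from h import *
p=env.camera("top"); s=env.camera("scene")
a=cv2.resize(s["frame"][160:245,295:425,::-1],(390,255),interpolation=cv2.INTER_CUBIC)
b=cv2.resize(p["frame"][150:200,228:308,::-1],(400,250),interpolation=cv2.INTER_CUBIC)
c=cv2.resize(p["frame"][150:280,230:400,::-1],(390,298),interpolation=cv2.INTER_CUBIC)
im=np.zeros((555,792,3),np.uint8); im[:255,:390]=a; im[:250,392:]=b; im[257:,:390]=c; cv2.imwrite("pics/fin.png",im)
# pointers: white pixels inside disc
for n,c0 in(("L",(250,174.6)),("R",(281,177.1))):
    yy,xx=np.mgrid[:400,:640]; m=((xx-c0[0])**2+(yy-c0[1])**2<6.5**2); w=np.clip(p["frame"].min(2).astype(float)-110,0,None)*m
    C=np.array([(w*xx).sum(),(w*yy).sum()])/w.sum(); A=atz(p,C,.093); B=atz(p,c0,.067); yaw=np.arctan2(*(A-B)[1::-1]); print(n,C,yaw.round(3),"dial",(-.09+1.4-yaw).round(2))
E
```

```text
L [250.68206522 170.33288043] -0.591 dial 1.9
R [278.29443447 173.42549372] 0.674 dial 0.64
```

View pics/fin.png

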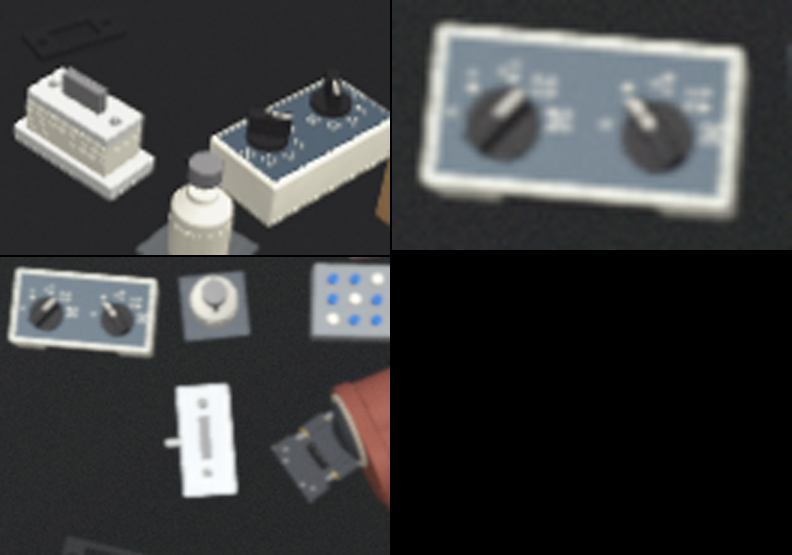

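```bash
python3 - <<'E'
from h import *
p=env.camera("top"); f=cv2.resize(p["frame"],None,fx=8,fy=8,interpolation=cv2.INTER_CUBIC).min(2).astype(float)
for n,c0 in(("L",(250.6,170.6)),("R",(278.4,173.2))):
    yy,xx=np.mgrid[:f.shape[0],:f.shape[1]]; xx=(xx+.5)/8-.5;yy=(yy+.5)/8-.5
    for r in(3.5,4.2,5):
        w=np.clip(f-110,0,None)*((xx-c0[0])**2+(yy-c0[1])**2<r*r); X=np.c_[xx.ravel(),yy.ravel()];W=w.ravel()
        k=W>0; m=np.average(X[k],axis=0,weights=W[k]); e,v=np.linalg.eigh(np.cov(X[k].T,aweights=W[k])); d=v[:,1]*(-1 if v[1,1]>0 else 1)
        A,B=atz(p,m,.093),atz(p,m+3*d,.093); yaw=np.arctan2(*(B-A)[1::-1]); print(n,r,m.round(1),e.round(2),yaw.round(3),"dial",(1.31-yaw).round(2))
# box yaw from bright rim
g=(p["frame"].min(2)[145:205,225:305]>165).astype(np.uint8); cc=max(cv2.findContours(g,0,1)[0],key=cv2.contourArea); print(cv2.minAreaRect(cc))
E
```

```text
L 3.5 [250.9 170.1] [0.46 2.82] -0.8 dial 2.11
L 4.2 [251.1 169.8] [0.52 3.48] -0.778 dial 2.09
L 5 [251.3 169.4] [1.01 4.31] -0.668 dial 1.98
R 3.5 [277.8 172.6] [0.49 2.71] 0.622 dial 0.69
R 4.2 [277.5 172.3] [0.53 3.42] 0.626 dial 0.68
R 5 [277.2 171.9] [0.77 4.13] 0.635 dial 0.67
((40.668968200683594, 27.972415924072266), (61.78584289550781, 32.71992111206055), 4.763641834259033)
```

Both dials read as intended (about 2.1 and 0.69), and the stack is seated with the plate on top.

```bash
python3 -c "
from cell import env
print(env.job_done())"
```

```text
the job is handed in; nothing more can be done
None
```

The job is handed in and no result came back. The spray cap was pressed to its stop and is up again. All four white frames and the end plate sit flat on the pins. The dials read about 2.1 (left) and 0.69 (right) in the last picture, and the arm never touched the petri dish.

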